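# Rack the measured finds in trench order

## Task

The four bone finds lie in a row on the measuring cradles in the order they came out of the trench. Move them to the four places of the empty archive rack in that order, counted from the brass pin: the leftmost find, on the robot's own left, goes in the place nearest the pin, the next beside it, and so on, the rightmost farthest from the pin. Lower each into its place without dropping it, so that it lies down in both V-blocks, lengthwise and centred.

Things in the scene. Friction and masses are not known exactly. Their poses are not given: they have to be found in the camera images.
- point: slim bone point, round, tapering to both ends: 150 long, 18 diameter over the middle 84 (mm), about 45 g. Starts lying across a pair of V-blocks, pointing roughly away from the robot. Origin on its long axis, in the middle between where the V-blocks should carry it; x along the long axis; it may be rolled about x. Seated in a V, its axis is about 38.7 mm above the bench.
- bobbin: bone bobbin: a 16 diameter round shank with a 32 diameter, 13 thick flange on each end, 128 long in all; the shank is clear for 51 either side of the middle (mm), about 50 g. Starts lying across a pair of V-blocks, pointing roughly away from the robot. Origin on its long axis, in the middle between where the V-blocks should carry it; x along the long axis; it may be rolled about x. Seated in a V, its axis is about 37.3 mm above the bench.
- tube: stout plain bone cylinder with flat ends, no flanges: 100 long, 26 diameter (mm), about 80 g. Starts lying across a pair of V-blocks, pointing roughly away from the robot. Origin on its long axis, in the middle between where the V-blocks should carry it; x along the long axis; it may be rolled about x. Seated in a V, its axis is about 44.4 mm above the bench.
- handle: bone handle: a 22 diameter round rod with one 36 diameter knob at its +x end; it reaches from 56 behind the origin to 76 ahead of it, the knob from 50 to 76 (mm), about 90 g. Starts lying across a pair of V-blocks, pointing roughly away from the robot. Origin on its long axis, in the middle between where the V-blocks should carry it; x along the long axis; it may be rolled about x. Seated in a V, its axis is about 41.6 mm above the bench.
- cradle_point: the fixed grey measuring cradle in which the point lies at the start (four alike in a row, 78 mm apart, on a white board; told apart by what lies in them). A pair of V-blocks at x = -32 and +32 mm, each 8 mm thick, with a 90 degree V 40 mm wide at the top, clear between them for the fingers. Origin 6 mm above the bench under the middle, z up; the bottom of the V 20 mm above the origin; x along the V, y along the row to the robot's left
- cradle_bobbin: the fixed grey measuring cradle in which the bobbin lies at the start (four alike in a row, 78 mm apart, on a white board; told apart by what lies in them). A pair of V-blocks at x = -32 and +32 mm, each 8 mm thick, with a 90 degree V 40 mm wide at the top, clear between them for the fingers. Origin 6 mm above the bench under the middle, z up; the bottom of the V 20 mm above the origin; x along the V, y along the row to the robot's left
- cradle_tube: the fixed grey measuring cradle in which the tube lies at the start (four alike in a row, 78 mm apart, on a white board; told apart by what lies in them). A pair of V-blocks at x = -32 and +32 mm, each 8 mm thick, with a 90 degree V 40 mm wide at the top, clear between them for the fingers. Origin 6 mm above the bench under the middle, z up; the bottom of the V 20 mm above the origin; x along the V, y along the row to the robot's left
- cradle_handle: the fixed grey measuring cradle in which the handle lies at the start (four alike in a row, 78 mm apart, on a white board; told apart by what lies in them). A pair of V-blocks at x = -32 and +32 mm, each 8 mm thick, with a 90 degree V 40 mm wide at the top, clear between them for the fingers. Origin 6 mm above the bench under the middle, z up; the bottom of the V 20 mm above the origin; x along the V, y along the row to the robot's left
- rack: the fixed archive rack, empty at the start: a dark wooden board 120 by 310 by 10 mm with four places like the cradles, in a row at y = +117, +39, -39 and -117 mm, each a pair of white V-blocks at x = -32 and +32 mm, 8 mm thick, V 40 mm wide at the top, its tips 46 mm and its bottom 26 mm above the bench. Origin on the bench under the board's middle, x along the Vs away from the robot, y along the row to the robot's left, z up
- pin: fixed brass pin with an 18 mm ball on top, 39 mm high over the rack's board, at one or the other corner of the rack on the robot's side (x = -47, y = +143 or -143 mm in the rack's frame). Origin at its foot on the board. A flat black plug marks the other corner

How it is judged:
By the outcome, as a careful person would: the job done as asked, in the order asked, and still so for the second after the job is handed in, with the robot touching nothing.
It also fails if it takes over 115 s, if anything falls off the work surface, if the arm or the gripper's body presses on something with over 40 N, if the wrist force passes 120 N, or if a joint passes its speed limit or range.

## Robot

A 6-joint arm with a two-finger parallel gripper is mounted at the origin on the work surface. World frame = base frame: x ahead of the robot, y to its left, z up, the work surface at z = 0. Lengths are in mm, angles in degrees, forces in N, time in s.
With the tool pointing down it reaches from about 300 to 850 mm from the base axis. Payload 4.2 kg.
Tool frame: the origin (TCP) lies on the centre line of the jaws, within the pads' length; the fingertips stand 14 mm ahead of it and the grasp point (between the pads) lies 5 mm behind it; z points along the fingers, y is the line along which they close (so a half turn about z gives the same grasp; the last joint's range is limited). The gripper opens to 91 mm and grips with 3 to 60 N. Pads are 32 mm wide; open, the fingers measure 118 mm over their backs; the gripper's body (76 mm by 178 mm) begins 60 mm behind the grasp point.
Start: joints at [-71.849, 18.312, 89.639, -0, 72.044, -1.146], TCP at [190.023, -542.711, 203.476] pointing down, gripper open.
Joint ranges: [-177.97, 177.97], [-48.28, 115.42], [12.27, 149.76], [-77.06, 257.06], [2.81, 150.46], [-146.56, 146.56]. Speed limits (degrees/s): [147.25, 147.25, 180, 180, 180, 180].

## Interface

Orientations are given as [roll, pitch, yaw] about the fixed x, y, z axes, in that order (R = Rz(yaw) Ry(pitch) Rx(roll)).
In Python, from workcell import env gives the robot as it stands.
- The arm moves only by the tool arm_command, never from a script. Its argument "motion" is a list of rows, each an object with "offset": the shift along the tool's x, y, z in m, a list of three; "spin": the turn about the tool's z in rad. In form: [{"offset": [tx, ty, tz], "spin": spin}, ...]. A call has 1 to 5 rows; each row shifts and turns the commanded pose from where the row before left it, along the tool's axes as they then stand; what a row does not reach is not made up. A row lasts 1/8 s, in which the tool goes at most 62.5 mm and 10.7 degrees, less where a joint would pass 70% of its speed; a pose out of reach is approached as far as the arm can. A call with a gripper value outside its range is refused whole. "jaw" is the finger opening in m, from 0 to 0.0912, set as the call begins (left out, the last holds). The fingers move at their own pace and stop on an object; "newtons" is the grip in N (left out, the last holds). Time passes only in rows, so rows that do not move let the fingers close. It gives the time, the measured TCP pose, the force, the opening and the grip force at its end, in the units of the state.
- env.state(): the state, without advancing time (a new reading comes with each control period).
- env.grab_frame(name): name is "scene" or "top" or "wrist"; returns (picture, depth): 384x512x3 uint8, blue, green, red; 384x512 float32, mm along the optical axis (not along the pixel's ray), 0 where there is no reading.
- env.camera_model(name): a dict with "fx", "fy", "cx", "cy" (pixels), "k1" (the pictures are not rectified: a ray, as slopes to the right and down, at radius r is drawn at 1 + k1 r^2 times it, then the intrinsics apply), "eye" and "rotation" of the camera in the world; the wrist camera has in their place "hand_eye" (4x4, takes a point from camera to tool coordinates, whose origin is the TCP and whose axes are the flange's). Camera axes: x right, y down, z forward; pixel columns grow to the right and rows downward; lengths in mm; the calibration is good to about 2 mm. A picture is of the moment at which its call begins: read the wrist's pose just before it. camera_model takes no time and is no camera call.
- env.job_done(): hands the job in; it is judged then, once.
Trained networks look in the newest picture that a camera, given by its name, has taken for a name from the list of things; names that differ only in an ending like _2 or _b are one class to them, and where a whole thing is asked for, a point or a joint stands for the part that bears it (a point fixed in the world has none). Each returns a list of dicts, best first, with "score" (0 to 1); they miss things now and then, are a little off and sometimes report something else, mostly with a low value. They report only what shows in the picture. A call takes as long as a camera call.
- env.boxes_of(camera, target): "bbox" ([left, top, right, bottom] in pixels, round what is visible of it).
- env.pinpoint(camera, target): "location" ([column, row] in pixels: a listed point, or the origin of a listed thing).
The state is a dict: "time_s": time; "qpos": joint angles; "qvel": joint speeds; "effort": joint torques, N m; "ee_pos": TCP position; "ee_rot": TCP orientation; "force": force on the tool from outside, world axes, zero at the start; "torque": the same for the moment, N m; "gripper_width": finger opening in mm; "gripper_force": force on a finger pad.
Only numpy, scipy, OpenCV 4.12 (cv2) and the standard library are available. Lean on these libraries where they do the work, as an engineer would, in place of code of your own. Each camera call takes 0.05 s, during which the arm holds its last target. There are 200 camera calls.

## Working session

There is one attempt and no reset: what is moved stays moved. The work goes in short steps, Python scripts to look and compute and a tool call to move; the robot and the scene stay as the last step left them, time stands still between calls to the robot, and variables do not carry over. Pictures are saved under pics/ and viewed, at most 14 in all, crops included, and the job is handed in when it is done.

Besides the shell and the picture viewer there is one more tool, called as name(argument=value, ...), one argument or row to a line, values as JSON. arm_command: Moves the arm, as the interface text tells. Its arguments: {"type":"object","properties":{"motion":{"type":"array"},"jaw":{"type":"number"},"newtons":{"type":"number"}},"required":["motion"]}

```bash
mkdir -p pics; ls; cat > h.py <<'E'
import numpy as np, cv2
from scipy.spatial.transform import Rotation as R
from workcell import env
def ray(cam,px):
    m=env.camera_model(cam)
    d=np.array([(px[0]-m['cx'])/m['fx'],(px[1]-m['cy'])/m['fy']]);u=d.copy()
    for _ in range(20): u=d/(1+m['k1']*(u@u))
    v=np.array([u[0],u[1],1.])
    if 'eye' in m: Rm=np.array(m['rotation']);e=np.array(m['eye'])
    else:
        s=env.state();T=np.eye(4);T[:3,:3]=R.from_euler('xyz',s['ee_rot'],degrees=True).as_matrix();T[:3,3]=s['ee_pos']
        T=T@np.array(m['hand_eye']);Rm=T[:3,:3];e=T[:3,3]
    return e,Rm@v
def atz(cam,px,z):
    e,d=ray(cam,px);return e+d*(z-e[2])/d[2]
def dep(cam,px,D):
    c,r=int(round(px[0])),int(round(px[1]));w=D[max(r-1,0):r+2,max(c-1,0):c+2];w=w[w>0]
    if not len(w): return None
    e,d=ray(cam,px);return e+d*np.median(w)
E
cat > a.py <<'E'
from h import *
np.set_printoptions(precision=1,suppress=True)
s=env.state();print(s)
for c in ['scene','top']:
    p,D=env.grab_frame(c);cv2.imwrite(f'pics/{c}0.png',p)
    m=env.camera_model(c);print(c,m['eye'])
    for n in ['point','bobbin','tube','handle','cradle_point','cradle_bobbin','cradle_tube','cradle_handle','rack','pin']:
        for q in env.pinpoint(c,n)[:2]:
            l=q['location'];w=dep(c,l,D);print(n,round(q['score'],2),np.array(l),w, atz(c,l,40)[:2])
E
python3 a.py
```

```text
pics
{'time_s': 0.0, 'qpos': array([-71.8,  18.4,  89.7,  -0. ,  72. ,  -1.1]), 'qvel': array([-0. , -0. ,  0. , -0. ,  0. ,  0.1]), 'effort': array([ -0. , -41.2, -23.2,   0.1,   0. ,  -0. ]), 'ee_pos': array([ 189.9, -542.2,  202.6]), 'ee_rot': array([-179.9,   -0. ,   19.3]), 'force': array([0.6, 0.4, 0.5]), 'torque': array([-0., -0.,  0.]), 'gripper_force': 0.0, 'gripper_width': 91.42767020572086}
scene [1218.9 -752.3  742.5]Traceback (most recent call last):
  File "a.py", line 9, in <module>
    l=q['location'];w=dep(c,l,D);print(n,round(q['score'],2),np.array(l),w, atz(c,l,40)[:2])
                                                                            ~~~^^^^^^^^
  File "h.py", line 15, in atz
    e,d=ray(cam,px);return e+d*(z-e[2])/d[2]
                                        ~^^^
IndexError: invalid index to scalar variable.
```

```bash
python3 -c "
from workcell import env
for c in ['scene','top','wrist']: print(env.camera_model(c))"
```

```text
{'fx': 435.7211565822314, 'fy': 435.7211565822314, 'cx': 254.0053797956989, 'cy': 191.00072788799778, 'k1': -0.01806121685856588, 'eye': array([1218.86589369, -752.2856629 ,  742.54174867]), 'rotation': array([-123.78547404,    1.33741043,   42.68179969])}
{'fx': 452.308921074641, 'fy': 452.308921074641, 'cx': 254.1556563604877, 'cy': 198.28229824090178, 'k1': 0.04980839045983431, 'eye': array([ 396.01603204,   13.06451934, 1040.02169884]), 'rotation': array([-174.70486363,   -0.52199527,  -88.93519761])}
{'fx': 266.29169336193496, 'fy': 266.29169336193496, 'cx': 253.3059390329688, 'cy': 194.37005743877856, 'k1': -0.0004452855982292487, 'hand_eye': array([[-1.11551837e-03, -9.62307085e-01, -2.71962921e-01,
         7.66938122e+01],
       [ 9.99999372e-01, -1.04419294e-03, -4.06979774e-04,
        -1.14364321e-01],
       [ 1.07657759e-04, -2.71963204e-01,  9.62307645e-01,
        -1.80881274e+02],
       [ 0.00000000e+00,  0.00000000e+00,  0.00000000e+00,
         1.00000000e+00]])}
```

```bash
sed -i "s/Rm=np.array(m\['rotation'\])/Rm=R.from_euler('xyz',m['rotation'],degrees=True).as_matrix()/" h.py; python3 a.py
```

```text
{'time_s': 0.1, 'qpos': array([-71.9,  18.3,  89.7,  -0. ,  72. ,  -1.1]), 'qvel': array([-0.1, -0.1, -0.1, -0.1, -0. ,  0.1]), 'effort': array([  0. , -41.3, -23.3,   0.1,   0. ,  -0. ]), 'ee_pos': array([ 189.9, -542.3,  202.7]), 'ee_rot': array([-179.9,   -0. ,   19.3]), 'force': array([-0.1, -1.2, -0.3]), 'torque': array([-0.,  0.,  0.]), 'gripper_force': 0.0, 'gripper_width': 91.17692338406671}
scene [1218.9 -752.3  742.5]
point 0.63 [245.7 211.9] [554.4 -88.5  48. ] [546.7 -80.8]
bobbin 0.72 [176.  259.2] [ 551.8 -325.4   40.4] [ 551.4 -325.1]
tube 0.66 [203.3 240.1] [ 563.3 -247.4   55.9] [ 548.1 -235.7]
handle 0.9 [228.4 227.3] [ 569.4 -167.9   51.1] [ 558.9 -158.5]
cradle_point 0.89 [244.4 221.9] [549.1 -89.8  12.2] [ 574.5 -115. ]
cradle_bobbin 0.79 [178.8 269.2] [ 557.5 -325.9   12. ] [ 582.8 -342.2]
cradle_tube 0.65 [202.7 251.7] [ 554.9 -246.9   13.2] [ 579.3 -265.5]
cradle_handle 0.64 [223.6 233.2] [ 540.7 -160.6   11.8] [ 566.9 -183.4]
rack 0.7 [314.4 184.3] [579.7 189.9   9.9] [606.  151.2]
pin 0.51 [314.4 183.5] [578.8 191.   11.9] [603.4 154.7]
pin 0.44 [326.3 159.7] [537.9 311.2  28.7] [548.7 294.4]
top [ 396.    13.1 1040. ]
point 0.94 [296.8 172.8] [546.7 -87.7  47.4] [547.8 -88.5]
point 0.66 [169.4 158.3] [580.1 201.9   9.9] [574.7 196.3]
bobbin 0.74 [400.4 173.4] [ 550.2 -317.6   43.7] [ 550.8 -318.9]
tube 0.92 [365.  168.5] [ 558.  -236.7   55. ] [ 560.4 -240.5]
handle 0.66 [329.2 167.2] [ 560.7 -159.5   46.9] [ 561.9 -160.7]
cradle_point 0.73 [294.4 172.6] [547.2 -82.5  46.3] [548.2 -83.1]
cradle_bobbin 0.93 [395.2 173.6] [ 554.8 -317.    10. ] [ 550.2 -307.4]
cradle_tube 0.66 [357.  174.8] [ 550.3 -229.5   10.8] [ 545.9 -222.6]
cradle_handle 0.72 [329.3 173.8] [ 545.4 -159.1   50.7] [ 547. -161.]
pin 0.57 [109.9 183.7] [518.6 334.3  10.1] [515. 325.]
```

View pics/top0.png

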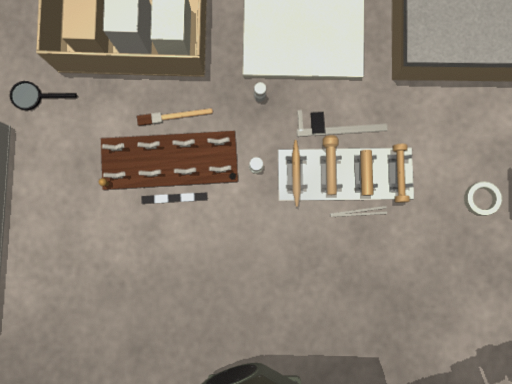

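View pics/scene0.png

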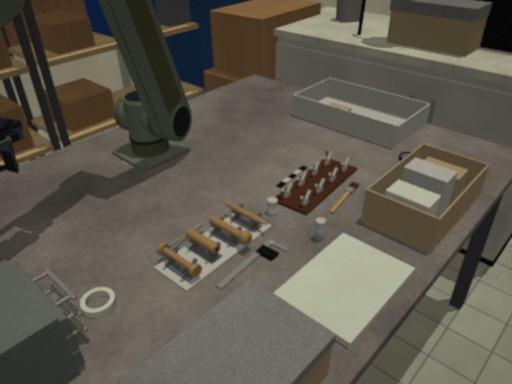

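The brass pin is at about (104,182) in the top view, the robot's left end of the rack, and the black plug is at (232,176). From left to right the finds are point (297,173), handle (330,167), tube (366,172) and bobbin (400,173). The knob points away from the robot. So the order counted from the pin is point +117, handle +39, tube -39, bobbin -117.

arm_command(
  motion=[
    {"offset": [0.052, -0.021, 0], "spin": 0},
    {"offset": [0.052, -0.021, 0], "spin": 0},
    {"offset": [0.052, -0.021, 0], "spin": 0},
    {"offset": [0.052, -0.021, 0], "spin": 0},
    {"offset": [0.052, -0.021, 0], "spin": 0},
  ],
  jaw=0.06,
)

```text
time_s: 1.82
ee_pos: [402.0, -356.5, 203.7]
ee_rot: [180.0, -0.0, 19.3]
force: [0.3, -0.3, -0.2]
gripper_width: 59.5
gripper_force: 0.0
```

arm_command(
  motion=[
    {"offset": [0.052, -0.022, 0], "spin": 0},
    {"offset": [0.052, -0.022, 0], "spin": 0},
    {"offset": [0.052, -0.022, 0], "spin": 0},
    {"offset": [0.052, -0.021, 0], "spin": 0.168},
    {"offset": [0, 0, 0], "spin": 0.168},
  ],
)

```text
time_s: 2.45
ee_pos: [571.0, -203.9, 203.0]
ee_rot: [-180.0, -0.0, 0.0]
force: [-0.5, -0.4, -0.4]
gripper_width: 60.1
gripper_force: 0.0
```

arm_command(
  motion=[
    {"offset": [0, 0, 0], "spin": 0},
  ],
)

```text
time_s: 2.58
ee_pos: [568.6, -206.3, 203.2]
ee_rot: [180.0, 0.0, 0.2]
force: [-0.5, -0.2, -0.1]
gripper_width: 60.1
gripper_force: 0.0
```

```bash
cat >> h.py <<'E'
def cloud(cam):
    m=env.camera_model(cam);s=env.state();p,D=env.grab_frame(cam)
    v,u=np.mgrid[0:384,0:512]
    K=np.array([[m['fx'],0,m['cx']],[0,m['fy'],m['cy']],[0,0,1.]])
    n=cv2.undistortPoints(np.stack([u,v],-1).reshape(-1,1,2).astype(float),K,np.array([m['k1'],0,0,0,0])).reshape(384,512,2)
    P=np.concatenate([n,np.ones((384,512,1))],-1)*D[...,None]
    if 'eye' in m: Rm=R.from_euler('xyz',m['rotation'],degrees=True).as_matrix();e=np.array(m['eye'])
    else:
        T=np.eye(4);T[:3,:3]=R.from_euler('xyz',s['ee_rot'],degrees=True).as_matrix();T[:3,3]=s['ee_pos']
        T=T@np.array(m['hand_eye']);Rm=T[:3,:3];e=T[:3,3]
    W=P@Rm.T+e; W[D<=0]=np.nan
    return p,W
E
cat > b.py <<'E'
from h import *
import sys
np.set_printoptions(precision=1,suppress=True)
p,W=cloud('wrist');cv2.imwrite(f'pics/{sys.argv[1]}.png',p)
hsv=cv2.cvtColor(p,cv2.COLOR_BGR2HSV)
print(env.state()['ee_pos'])
m=((hsv[...,1]>90)&(W[...,2]>22)&(W[...,2]<80)).astype(np.uint8)
m=cv2.morphologyEx(m,cv2.MORPH_OPEN,np.ones((3,3)))
n,L,S,C=cv2.connectedComponentsWithStats(m)
for i in range(1,n):
    if S[i,4]<250: continue
    Q=W[L==i];xy=Q[:,:2].astype(np.float32);vx,vy,x0,y0=cv2.fitLine(xy,cv2.DIST_HUBER,0,.01,.01).ravel()
    if vx<0: vx,vy=-vx,-vy
    t=(xy-[x0,y0])@[vx,vy]; a,b=np.percentile(t,[.3,99.7]);
    print(S[i],'ends',x0+a*vx,y0+a*vy,x0+b*vx,y0+b*vy,'len',b-a,'yaw',np.degrees(np.arctan2(vy,vx)),'ztop',np.percentile(Q[:,2],[50,95,99]))
    for lo in np.arange(a,b,10):
        k=(t>=lo)&(t<lo+10)
        if k.sum()>5:
            nn=(xy[k]-[x0,y0])@[-vy,vx];print(f'{lo-a:.0f}:w{np.ptp(nn):.0f}/z{np.percentile(Q[k,2],95):.0f}',end=' ')
    print()
for nme in sys.argv[2:]:
    for q in env.pinpoint('wrist',nme)[:2]: print(nme,round(q['score'],2),np.array(q['location']),atz('wrist',q['location'],40)[:2])
E
python3 b.py w1 point handle tube bobbin cradle_point cradle_handle cradle_tube cradle_bobbin
```

```text
[ 568.2 -206.8  203.3]
[ 204  128   28  101 1715] ends 503.9836990305407 -165.23633848818068 634.2945529273766 -161.99825809096492 len 130.351076751709 yaw 1.4234438 ztop [50.3 57.4 58.6]
0:w18/z52 10:w18/z52 20:w21/z52 30:w20/z52 40:w19/z52 50:w20/z52 60:w18/z52 70:w20/z52 80:w21/z51 90:w19/z52 100:w27/z57 110:w34/z59 120:w32/z58 130:w15/z46 
[ 153  136   20  107 1147] ends 479.06990533723837 -89.04651398492408 623.1739915974106 -84.76504368160373 len 144.1676749267578 yaw 1.7018117 ztop [45.2 47.6 48.2]
0:w9/z44 10:w11/z45 20:w15/z47 30:w19/z48 40:w16/z48 50:w15/z48 60:w15/z48 70:w15/z48 80:w15/z47 90:w15/z48 100:w16/z48 110:w15/z47 120:w11/z46 130:w8/z44 140:w7/z42 
[ 324  142   28   96 1296] ends 490.9493068797215 -318.85821532076636 617.1968476926412 -313.1572857705268 len 126.37619022369384 yaw 2.585535 ztop [43.3 51.6 52.4]
0:w27/z52 10:w29/z51 20:w13/z44 30:w15/z45 40:w14/z44 50:w13/z44 60:w12/z45 70:w12/z45 80:w13/z45 90:w15/z44 100:w14/z45 110:w27/z52 120:w27/z52 
[ 270  155   19   76 1385] ends 503.07272448859754 -240.51169191601937 602.1766318054757 -237.62950974493958 len 99.14580603027343 yaw 1.6658306 ztop [54.2 56.4 56.9]
0:w23/z56 10:w22/z56 20:w24/z56 30:w24/z56 40:w23/z57 50:w23/z56 60:w23/z57 70:w23/z56 80:w23/z56 90:w22/z56 
point 0.96 [163.5 194.8] [546.4 -86.2]
handle 0.68 [217.2 188.9] [ 554.7 -158.9]
bobbin 0.71 [338.5 192.8] [ 549.3 -321.6]
cradle_point 0.92 [168.4 185.9] [558.9 -94.1]
cradle_point 0.48 [279.1 180.7] [ 566.  -241.4]
cradle_handle 0.87 [221.7 185.3] [ 559.8 -165.1]
cradle_handle 0.69 [279.4 182.6] [ 563.5 -241.8]
cradle_tube 0.66 [277.4 183.9] [ 561.8 -239.1]
cradle_bobbin 0.8 [326.7 179.9] [ 567.2 -304.2]
```

View pics/w1.png

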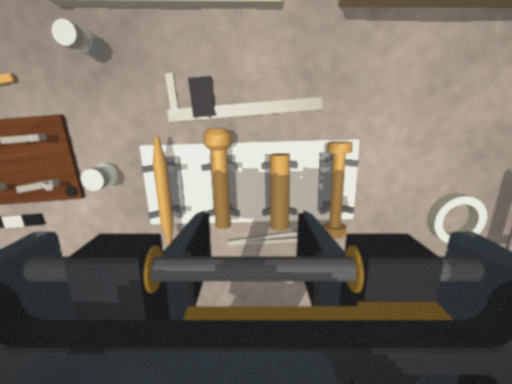

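The wrist view shows point (163,190), handle (218,180), tube (280,190) and bobbin (338,190). The fingers hide the robot-side blocks. Next I'll measure the cradle board and the rack.

```bash
cat > c.py <<'E'
from h import *
import sys
np.set_printoptions(precision=1,suppress=True)
def rect(Q):
    (c,s,a)=cv2.minAreaRect(Q.astype(np.float32)); 
    if s[0]<s[1]: return np.array(c),s[::-1],a
    return np.array(c),s,a-90
for cam in sys.argv[1:]:
    p,W=cloud(cam);hsv=cv2.cvtColor(p,cv2.COLOR_BGR2HSV).astype(int);x,y,z=np.moveaxis(W,-1,0)
    wb=(hsv[...,1]<45)&(hsv[...,2]>140)&(z>1)&(z<20)&(y<-20)&(y>-390)&(x>470)&(x<630)
    rb=((hsv[...,0]<15)|(hsv[...,0]>170))&(hsv[...,1]>110)&(hsv[...,2]<130)&(z>3)&(z<25)&(y>-30)&(x<690)&(x>430)
    for n,m in (('cradleboard',wb),('rackboard',rb)):
        m=cv2.morphologyEx(m.astype(np.uint8),cv2.MORPH_OPEN,np.ones((3,3)))
        k,L,S,C=cv2.connectedComponentsWithStats(m)
        if k<2: continue
        m=L==1+np.argmax(S[1:,4])if n[0]=='r' else m>0
        if m.sum()>200: print(cam,n,m.sum(),*rect(W[m][:,:2]),'z',np.median(z[m]))
    # tall parts over the rack: V-blocks/pin
    m=((z>24)&(z<60)&(y>-5)&(y<360)&(x>490)&(x<650)).astype(np.uint8)
    k,L,S,C=cv2.connectedComponentsWithStats(m)
    for i in range(1,k):
        if S[i,4]<12: continue
        Q=W[L==i];b=np.array([np.percentile(Q[:,j],[3,97]) for j in (0,1)])
        print(cam,'blk',S[i,4],b.mean(1),b[:,1]-b[:,0],'zmax',np.percentile(Q[:,2],97),p[L==i].mean(0))
E
python3 c.py wrist top
```

```text
wrist cradleboard 9038 [ 541.9 -201.9] (309.9015197753906, 145.38482666015625) 1.743241310119629 z 5.572788251947799
wrist rackboard 5123 [587.3 110.5] (123.17992401123047, 116.9509048461914) 4.733326435089111 z 9.723714531263909
wrist blk 239 [620.3  88.5] [ 8.7 41.9] zmax 45.30366422810806 [160.6 173.6 182.8]
wrist blk 380 [569.3   6.2] [26.6 21.2] zmax 45.85883226586016 [209.4 219.7 219.2]
wrist blk 237 [556.9  83.7] [ 9.8 42.1] zmax 45.138213061217485 [158.3 171.2 180.2]
top cradleboard 2595 [ 553.5 -204.1] (310.14752197265625, 120.17335510253906) 2.3495094776153564 z 6.111650004275134
top rackboard 5532 [577.4 202.7] (307.1657409667969, 118.45399475097656) 4.644003391265869 z 9.502678238315298
top blk 90 [617.9  88. ] [ 9.7 46.7] zmax 45.27075831599611 [159.7 172.8 179.6]
top blk 94 [611.7 166.9] [10.2 48.5] zmax 45.742098085943574 [154.  167.4 175.1]
top blk 91 [605.1 244.5] [ 9.9 43.2] zmax 46.978349918568355 [157.8 171.  177.5]
top blk 96 [599.4 321.6] [10. 42.] zmax 45.75238319613093 [156.1 169.4 176.5]
top blk 119 [565.7   6.3] [26.2 20. ] zmax 48.12756619098317 [226.5 228.5 225.7]
top blk 81 [554.7  82.9] [ 9.3 44.2] zmax 46.604800648881124 [166.8 180.3 186.4]
top blk 84 [548.5 160.2] [ 9.4 43.9] zmax 46.47958540976777 [164.5 178.  184.2]
top blk 85 [541.9 239.7] [ 9.5 43. ] zmax 45.84544845962675 [164.  177.5 184. ]
top blk 90 [535.6 317.1] [10.1 43.4] zmax 44.784054200408825 [160.  173.6 180.6]
top blk 55 [518.4 339.9] [14.2 14. ] zmax 48.84287044123998 [ 72.5 125.1 160.3]
```

arm_command(
  motion=[
    {"offset": [0, -0.062, 0], "spin": 0},
    {"offset": [0, -0.062, 0], "spin": 0},
    {"offset": [0, -0.062, 0], "spin": 0},
    {"offset": [0, -0.062, 0], "spin": 0},
    {"offset": [0, -0.062, 0], "spin": 0},
  ],
)

```text
time_s: 3.75
ee_pos: [567.9, 105.1, 203.7]
ee_rot: [180.0, -0.0, 0.0]
force: [0.7, 0.4, 0.1]
gripper_width: 60.5
gripper_force: 0.0
```

arm_command(
  motion=[
    {"offset": [0, -0.05, 0], "spin": 0},
    {"offset": [0, -0.04, 0], "spin": 0},
    {"offset": [0, 0, 0], "spin": 0},
  ],
)

```text
time_s: 4.12
ee_pos: [567.7, 195.7, 203.2]
ee_rot: [-180.0, 0.0, 0.3]
force: [0.2, -0.7, -0.3]
gripper_width: 60.3
gripper_force: 0.0
```

```bash
python3 c.py wrist; python3 b.py w2 rack pin
```

```text
wrist cradleboard 3859 [ 551.6 -113.9] (136.98587036132812, 119.82427215576172) 1.867053747177124 z 5.503154196624166
wrist rackboard 3347 [549.  153.9] (184.5013885498047, 62.87821960449219) -0.7406768798828125 z 9.509703051628662
wrist blk 259 [620.4  91.3] [ 9.7 44.4] zmax 45.10647191744398 [198.1 211.7 219.9]
wrist blk 259 [614.  168.1] [ 9.6 44.2] zmax 45.19271930866315 [197.2 210.8 219.5]
wrist blk 246 [607.6 246.1] [ 9.4 43.5] zmax 45.03781478347289 [195.9 210.1 218.6]
wrist blk 249 [601.5 323. ] [ 9.6 43.6] zmax 45.388327928033284 [193.1 207.6 215.9]
wrist blk 482 [568.7   7.9] [26.6 23. ] zmax 45.8058930316654 [210.3 217.9 219.6]
wrist blk 248 [556.7  86. ] [ 9.5 43.3] zmax 44.97416076437113 [153.8 165.4 173.2]
wrist blk 250 [550.3 163.8] [ 9.8 43.7] zmax 44.76490751316745 [145.6 157.1 165.4]
wrist blk 248 [544.2 240.9] [ 9.7 44.1] zmax 44.62748153073191 [162.6 175.6 184.2]
wrist blk 403 [529.3 322.3] [26.5 50.9] zmax 48.08617639293197 [140.5 180.8 201.7]
[567.8 192.9 203.3]
[ 448  137   26   96 1294] ends 494.5352801308776 -80.06988697085583 623.0282297659229 -78.97951902676567 len 128.49757570266726 yaw 0.4861899 ztop [44.2 47.3 48. ]
0:w11/z46 10:w13/z47 20:w14/z47 30:w13/z47 40:w13/z47 50:w13/z48 60:w13/z48 70:w14/z48 80:w15/z48 90:w15/z47 100:w12/z46 110:w9/z45 120:w6/z42 
rack 0.82 [246.8 164.8] [587.3 200.8]
pin 0.67 [152.8 207.3] [529.2 329.1]
```

View pics/w2.png

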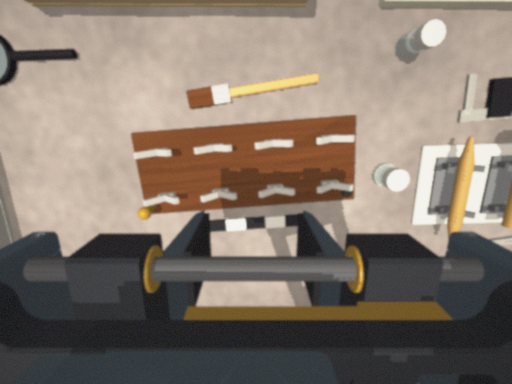

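The rack is clear: V-block rows at image rows 152–190, brass ball at (145,212), plug at (350,198). The four place centres are about (569.6,320.5), (575.9,243.5), (582.2,166) and (588.5,88.6), with yaw 4.65°. Now to the point.

arm_command(
  motion=[
    {"offset": [-0.0035, 0.056, 0], "spin": 0},
    {"offset": [-0.0035, 0.056, 0], "spin": 0},
    {"offset": [-0.0035, 0.056, 0], "spin": 0},
    {"offset": [-0.0035, 0.056, 0], "spin": 0},
    {"offset": [-0.0035, 0.057, 0], "spin": -0.03},
  ],
  jaw=0.046,
)

```text
time_s: 4.95
ee_pos: [549.9, -91.0, 203.8]
ee_rot: [180.0, -0.0, 1.7]
force: [-0.4, 0.2, 0.9]
gripper_width: 46.1
gripper_force: 0.0
```

arm_command(
  motion=[
    {"offset": [0, 0, 0.045], "spin": 0},
    {"offset": [0, 0, 0.045], "spin": 0},
    {"offset": [0, 0, 0], "spin": 0},
  ],
)

```text
time_s: 5.32
ee_pos: [547.6, -88.8, 110.7]
ee_rot: [-179.9, 0.4, 1.6]
force: [0.2, -0.0, 0.2]
gripper_width: 46.1
gripper_force: 0.0
```

```bash
python3 b.py w3; python3 -c "
from workcell import env
for i in range(6):
  s=env.state();print(s['time_s'],s['ee_pos'],s['ee_rot']);env.boxes_of('wrist','point')"
```

```text
[549.8 -88.8 113.1]
[ 315  110   41  133 3164] ends 510.987833190792 -160.64306042927862 633.1525272323172 -156.49968085458968 len 122.23493614959717 yaw 1.9425185 ztop [50.3 57.6 58.6]
0:w18/z51 10:w19/z51 20:w19/z52 30:w19/z52 40:w19/z52 50:w19/z52 60:w19/z52 70:w20/z52 80:w19/z51 90:w23/z54 100:w32/z58 110:w33/z58 120:w26/z54 
[ 240  119   19  137 2076] ends 487.97764446994813 -86.68321318221852 622.7778961860654 -82.49158584257337 len 134.86540460586548 yaw 1.7810442 ztop [45.2 47.6 48.1]
0:w11/z45 10:w15/z47 20:w16/z48 30:w17/z48 40:w17/z48 50:w17/z48 60:w17/z48 70:w17/z48 80:w16/z47 90:w17/z48 100:w17/z47 110:w13/z45 120:w8/z44 130:w5/z42 
[ 467  134   45  102 2197] ends 518.2505312700716 -316.8884339841659 616.9145339928284 -308.6712267555785 len 99.00559329223633 yaw 4.7608776 ztop [42.4 50.  51.5]
0:w13/z44 10:w13/z44 20:w13/z44 30:w13/z44 40:w13/z44 50:w13/z45 60:w14/z44 70:w13/z44 80:w20/z51 90:w22/z51 
[ 391  149   43  103 2821] ends 504.8132676522589 -237.39265558153082 601.7429375709797 -232.34586340899497 len 97.0609669494629 yaw 2.980501 ztop [53.7 56.2 56.7]
0:w21/z56 10:w21/z56 20:w22/z56 30:w21/z56 40:w21/z56 50:w22/z56 60:w21/z56 70:w21/z56 80:w22/z56 90:w22/z56 
5.375 [549.80493354 -88.77717519 113.11041713] [-1.79984710e+02  1.27418150e-01  1.67363696e+00]
5.425 [551.28104898 -88.69117734 114.63586576] [ 1.79972244e+02 -8.63943186e-02  1.70394230e+00]
5.475 [552.0225302  -88.56770406 115.45160434] [179.94768371  -0.20425447   1.72737527]
5.525 [552.24675773 -88.38779048 115.73092724] [179.94079252  -0.24485386   1.74555441]
5.575 [552.15966393 -88.21590781 115.67195284] [179.94161286  -0.24354096   1.75966842]
5.625 [551.97347026 -88.060845   115.46052335] [179.94604008  -0.21979673   1.77498075]
```

View pics/w3.png

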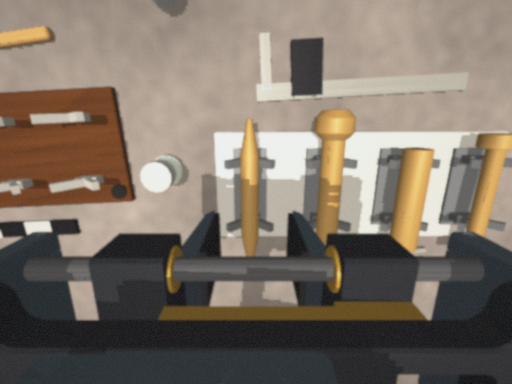

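The point (249,190) lies centred between the fingers, about 2–3 mm to the left of the jaw line. The V-blocks are at rows 160 and 225. Descend and grip.

arm_command(
  motion=[
    {"offset": [0, -0.0025, 0.03], "spin": 0},
    {"offset": [0, 0, 0.03], "spin": 0},
    {"offset": [0, 0, 0.012], "spin": 0},
    {"offset": [0, 0, 0.007], "spin": 0},
    {"offset": [0, 0, 0], "spin": 0},
  ],
)

```text
time_s: 6.3
ee_pos: [551.1, -85.4, 34.9]
ee_rot: [180.0, -0.0, 1.8]
force: [-0.4, -0.0, 0.3]
gripper_width: 45.9
gripper_force: 0.0
```

arm_command(
  motion=[
    {"offset": [0, 0, 0], "spin": 0},
    {"offset": [0, 0, 0], "spin": 0},
    {"offset": [0, 0, 0], "spin": 0},
    {"offset": [0, 0, 0], "spin": 0},
  ],
  jaw=0.0,
  newtons=15,
)

```text
time_s: 6.8
ee_pos: [550.9, -84.9, 35.1]
ee_rot: [-179.9, -0.0, 1.7]
force: [-1.5, 3.1, 13.0]
gripper_width: 9.0
gripper_force: 13.7
```

```bash
python3 b.py w4; python3 -c "
from workcell import env;s=env.state();print(s['gripper_width'],s['gripper_force'],s['force'],s['ee_pos'])"
```

```text
[551.  -84.8  35.6]
[ 345  112   62  144 5590] ends 539.1232613109904 -159.7226163975338 633.4359643165874 -154.46001045182828 len 94.45941527557373 yaw 3.193766 ztop [50.4 57.6 58.5]
0:w20/z51 10:w19/z51 20:w20/z51 30:w20/z51 40:w20/z52 50:w20/z52 60:w20/z52 70:w33/z58 80:w33/z58 90:w28/z55 
[ 240  125   27  131 2462] ends 534.9602468103226 -85.14917957704948 623.2707823657709 -82.45457307665043 len 88.35163799667359 yaw 1.7477154 ztop [45.4 48.  63.2]
0:w9/z48 10:w10/z63 20:w10/z60 30:w17/z58 40:w16/z47 50:w18/z47 60:w15/z46 70:w11/z44 80:w8/z42 
[ 454  166   58   77 3308] ends 554.8146090133192 -233.58503196316454 602.0204876441923 -230.96691189379985 len 47.27842557716371 yaw 3.1744714 ztop [52.8 56.1 56.8]
0:w21/z56 10:w21/z56 20:w22/z56 30:w22/z56 40:w22/z56 
[246 281  16  25 385] ends 488.8936387442201 -86.17632666074994 514.3585676477607 -86.39336217756406 len 25.465853294372565 yaw -0.48831543 ztop [45.  46.9 47.2]
0:w12/z45 10:w12/z47 20:w11/z47 
[352 281  20  21 365] ends 502.0814786227387 -162.83636051370843 519.8128044233346 -164.04579668291547 len 17.772525070190433 yaw -3.9020438 ztop [50.4 51.6 52.1]
0:w15/z52 10:w15/z52 
7.846021616964158 13.125836849212646 [-3.31316649  3.47387871 11.96288025] [550.95675854 -84.81258465  35.63839682]
```

View pics/w4.png

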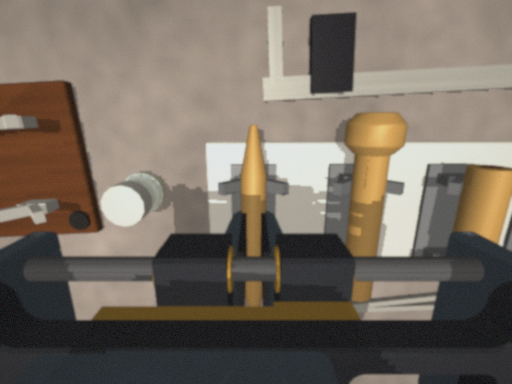

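The jaws have closed to 8 mm on an 18 mm shaft, and the tool is being pushed up at 12 N, so something is wrong with the grip. I'll check where the fingers really are.

```bash
python3 - <<'E'
from h import *
np.set_printoptions(precision=0,suppress=True,linewidth=200)
s=env.state();print(s['gripper_width'],s['gripper_force'],s['force'],s['ee_pos'],s['ee_rot'])
p,W=cloud('wrist');s=env.state();print(s['gripper_width'])
for c in (228,234,240,246,253,260,266,272,280):
    print(c,[f"{W[r,c,0]:.0f},{W[r,c,1]:.0f},{W[r,c,2]:.0f}" for r in range(190,305,9)])
cv2.imwrite('pics/w5.png',cv2.resize(p[150:340,160:350],None,fx=3,fy=3))
E
```

```text
7.846021616964158 13.125836849212646 [-3.  3. 12.] [551. -85.  36.] [-180.   -0.    2.]
7.00854609843139
228 ['581,-67,41', '563,-63,6', '556,-63,6', '548,-63,6', '539,-63,5', '588,-75,131', '589,-76,139', '589,-76,145', '587,-76,148', '585,-77,148', '582,-77,148', '578,-77,148', '575,-77,147']
234 ['580,-70,38', '565,-69,10', '557,-69,10', '567,-72,58', '568,-73,73', '568,-74,87', '567,-75,96', '585,-78,138', '582,-78,139', '581,-78,142', '577,-78,141', '574,-78,142', '563,-77,131']
240 ['579,-74,33', '565,-73,9', '557,-74,9', '568,-76,59', '568,-77,73', '568,-77,85', '566,-78,93', '566,-78,102', '583,-80,139', '581,-80,142', '577,-80,141', '545,-78,100', '540,-78,101']
246 ['582,-79,45', '576,-79,46', '570,-79,46', '567,-80,55', '566,-80,70', '566,-80,82', '564,-81,89', '560,-81,91', '583,-82,139', '581,-82,141', '578,-82,142', '542,-81,96', '537,-81,97']
253 ['583,-84,47', '576,-84,46', '570,-84,48', '564,-84,47', '557,-84,47', '550,-85,46', '543,-85,47', '537,-85,48', '583,-84,140', '581,-84,141', '577,-84,141', '507,-86,47', '498,-86,45']
260 ['582,-88,46', '576,-88,45', '570,-89,46', '567,-89,54', '565,-88,65', '559,-89,65', '554,-89,67', '548,-89,69', '583,-86,139', '581,-86,142', '578,-86,141', 'nan,nan,nan', '496,-91,42']
266 ['581,-93,39', '574,-93,39', '568,-93,39', '568,-92,58', '568,-92,74', '567,-91,83', '567,-91,93', '566,-90,102', '583,-88,140', '581,-88,141', '577,-88,140', '546,-91,101', '541,-92,101']
272 ['581,-97,39', '566,-99,10', '558,-100,8', '569,-96,59', '568,-95,73', '568,-94,85', '568,-94,95', '583,-90,134', '583,-90,140', '581,-90,142', '577,-90,140', '564,-92,126', '560,-92,127']
280 ['582,-102,42', '564,-106,5', '557,-107,5', '549,-107,6', '541,-108,6', '589,-93,131', '589,-92,139', '588,-92,143', '588,-92,148', '585,-92,147', '581,-92,147', '579,-92,148', '576,-92,147']
```

View pics/w5.png

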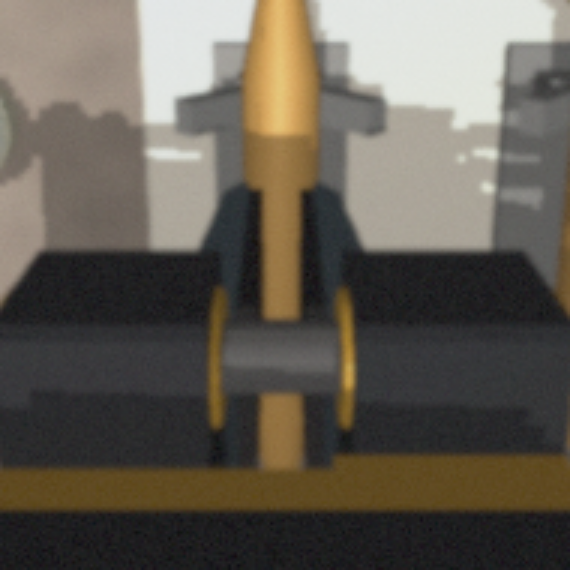

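The cloud shows the finger surfaces ending at about z = 45–50. That is above the shaft's axis (39), not at 22 as the stated tool geometry gives. So the fingers only pinch the top of the shaft. I'll open and measure the tip height directly.

arm_command(
  motion=[
    {"offset": [0, 0, 0], "spin": 0},
    {"offset": [0, 0, 0], "spin": 0},
    {"offset": [0, 0, 0], "spin": 0},
  ],
  jaw=0.046,
)

```text
time_s: 7.28
ee_pos: [550.4, -85.4, 34.2]
ee_rot: [180.0, 0.0, 1.8]
force: [-0.8, 0.7, 0.3]
gripper_width: 34.0
gripper_force: 0.0
```

```bash
python3 - <<'E'
from h import *
np.set_printoptions(precision=0,suppress=True,linewidth=200)
s=env.state();print(s['gripper_width'],s['force'],s['ee_pos'])
p,W=cloud('wrist')
T=np.array(s['ee_pos']);m=env.camera_model('wrist')
for c in range(180,330,5):
    col=W[:,c]; f=[r for r in range(150,300) if abs(col[r,0]-T[0])<22 and abs(col[r,1]-T[1])<70 and col[r,2]>T[2]+2 and col[r,2]<T[2]+70 and p[r,c].max()<100]
    if f:
        r=f[0];e,d=ray('wrist',(c,r-2)); q=e+d*(T[0]+16-e[0])/d[0]
        print(c,r,col[r],'prev ray at x+16: z',q[2],'prev hit',col[r-2])
cv2.imwrite('pics/w6.png',cv2.resize(p[150:340,130:370],None,fx=3,fy=3))
E
```

```text
34.02064213962075 [-1.  1.  0.] [550. -85.  34.]
200 236 [566. -56.  85.] prev ray at x+16: z 82.21045577201423 prev hit [529. -39.  -0.]
205 229 [567. -58.  76.] prev ray at x+16: z 72.43643107877892 prev hit [535. -44.  -0.]
210 221 [567. -58.  63.] prev ray at x+16: z 59.61118981382228 prev hit [545. -49.   5.]
215 215 [567. -60.  53.] prev ray at x+16: z 48.484150370664224 prev hit [550. -53.   5.]
220 212 [567. -63.  47.] prev ray at x+16: z 42.218155104399784 prev hit [554. -58.   6.]
225 214 [565. -66.  47.] prev ray at x+16: z 45.978313270228625 prev hit [552. -62.   6.]
265 227 [554. -94.  39.] prev ray at x+16: z 66.90000302643517 prev hit [555. -93.  39.]
280 214 [ 566. -103.   47.] prev ray at x+16: z 42.85341811309965 prev hit [ 553. -107.    5.]
285 211 [ 568. -106.   45.] prev ray at x+16: z 36.177166594913274 prev hit [ 556. -111.    6.]
290 213 [ 569. -109.   50.] prev ray at x+16: z 40.18419541040507 prev hit [ 554. -116.    5.]
295 219 [ 569. -110.   62.] prev ray at x+16: z 51.80980094646421 prev hit [ 549. -120.    6.]
300 227 [ 568. -112.   73.] prev ray at x+16: z 65.36290173899746 prev hit [ 568. -112.   68.]
305 234 [ 569. -113.   83.] prev ray at x+16: z 75.63302322552039 prev hit [ 536. -130.    6.]
```

View pics/w6.png

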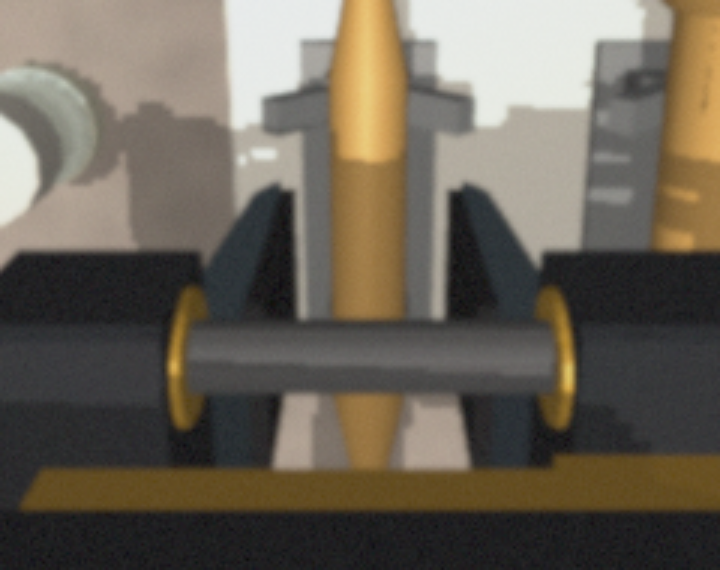

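The fingertips really end about 10 mm above the reported TCP (z ≈ 44 with TCP at 34). That is some 24 mm shorter than stated, so I have to reach deeper. Going 23 mm lower and gripping again.

arm_command(
  motion=[
    {"offset": [0, 0, 0.012], "spin": 0},
    {"offset": [0, 0, 0.008], "spin": 0},
    {"offset": [0, 0, 0.003], "spin": 0},
    {"offset": [0, 0, 0], "spin": 0},
  ],
)

```text
time_s: 7.82
ee_pos: [550.4, -85.4, 11.0]
ee_rot: [-180.0, 0.0, 1.8]
force: [0.1, -0.7, -0.1]
gripper_width: 46.1
gripper_force: 0.0
```

arm_command(
  motion=[
    {"offset": [0, 0, 0], "spin": 0},
    {"offset": [0, 0, 0], "spin": 0},
    {"offset": [0, 0, 0], "spin": 0},
    {"offset": [0, 0, 0], "spin": 0},
  ],
  jaw=0.0,
  newtons=15,
)

```text
time_s: 8.32
ee_pos: [550.7, -84.8, 11.7]
ee_rot: [-180.0, -0.0, 1.7]
force: [0.2, 2.5, 1.6]
gripper_width: 17.5
gripper_force: 15.0
```

Now the width is 17.5, a proper grip. Lift and look.

arm_command(
  motion=[
    {"offset": [0, 0, -0.02], "spin": 0},
    {"offset": [0, 0, -0.04], "spin": 0},
    {"offset": [0, 0, -0.03], "spin": 0},
    {"offset": [0, 0, 0], "spin": 0},
    {"offset": [0, 0, 0], "spin": 0},
  ],
)

```text
time_s: 8.95
ee_pos: [549.7, -85.3, 100.4]
ee_rot: [-180.0, 0.1, 1.8]
force: [-0.3, 0.3, -1.2]
gripper_width: 18.0
gripper_force: 15.0
```

```bash
python3 - <<'E'
from h import *
np.set_printoptions(precision=1,suppress=True,linewidth=200)
s=env.state();T=np.array(s['ee_pos']);print(T,s['ee_rot'],s['gripper_width'])
p,W=cloud('wrist');cv2.imwrite('pics/w7.png',p)
hsv=cv2.cvtColor(p,cv2.COLOR_BGR2HSV)
for r in range(60,300,12):
    k=(hsv[r,:,1]>90)&(abs(W[r,:,1]-T[1])<25)&(W[r,:,2]>75)&(W[r,:,2]<150)
    if k.sum()>2: print(r,W[r,k].mean(0)-T,'w',np.ptp(W[r,k,1]))
E
```

```text
[549.7 -85.3 100.4] [-180.     0.1    1.8] 17.977712357533484
132 [69.8  2.3 28.5] w 5.643584178106238
144 [63.3  1.9 29.9] w 7.331545376905808
156 [56.8  1.7 31. ] w 10.878753340735358
168 [50.1  1.8 31.8] w 14.011585524221829
180 [43.5  1.3 33.2] w 15.779478687408528
192 [36.5  1.4 33.6] w 16.518249980028543
204 [29.4  0.8 33.8] w 15.979027953671135
216 [21.5  0.9 32.7] w 19.001233945277747
228 [14.2  0.4 33.4] w 17.739757536667142
240 [ 6.4  0.2 33.4] w 17.705796122896842
252 [-1.4 -0.4 33.8] w 17.70489217985113
288 [-27.   -0.8  33.6] w 16.40884041416652
```

arm_command(
  motion=[
    {"offset": [0.004, -0.045, 0], "spin": 0},
    {"offset": [0.004, -0.05, 0], "spin": 0},
    {"offset": [0.004, -0.05, 0], "spin": 0},
    {"offset": [0.004, -0.05, 0], "spin": 0},
    {"offset": [0.004, -0.05, 0], "spin": 0},
  ],
)

```text
time_s: 9.62
ee_pos: [562.1, 161.4, 99.7]
ee_rot: [179.9, 0.2, 1.8]
force: [0.8, 0.1, -1.0]
gripper_width: 17.2
gripper_force: 15.0
```

arm_command(
  motion=[
    {"offset": [0.004, -0.05, 0], "spin": 0},
    {"offset": [0.004, -0.05, 0], "spin": 0},
    {"offset": [0.003, -0.04, 0], "spin": 0},
    {"offset": [0.002, -0.02, 0], "spin": -0.05},
    {"offset": [0, 0, 0], "spin": 0},
  ],
)

```text
time_s: 10.25
ee_pos: [570.6, 320.7, 100.1]
ee_rot: [179.9, 0.1, 4.8]
force: [-0.7, 0.2, -0.1]
gripper_width: 17.6
gripper_force: 15.0
```

arm_command(
  motion=[
    {"offset": [0, 0, 0], "spin": 0},
    {"offset": [0, 0, 0], "spin": 0},
    {"offset": [0, 0, 0], "spin": 0},
  ],
)

```text
time_s: 10.62
ee_pos: [571.3, 319.4, 101.7]
ee_rot: [180.0, -0.0, 4.6]
force: [0.0, 0.7, -0.1]
gripper_width: 17.0
gripper_force: 15.0
```

```bash
python3 c.py wrist; python3 b.py w8; python3 -c "
from workcell import env;s=env.state();print(s['gripper_width'],s['ee_pos'],s['ee_rot'])"
```

```text
wrist rackboard 15658 [581.4 181. ] (258.1999816894531, 116.54843139648438) 4.526926040649414 z 9.468608543052682
wrist blk 501 [607.7 246.8] [ 9.5 44.1] zmax 44.99042373039572 [189.6 203.6 211.4]
wrist blk 499 [613.9 169.9] [ 9.5 42.7] zmax 44.8726950206459 [190.1 203.7 211.4]
wrist blk 303 [619.5  97.1] [ 9.3 33.9] zmax 44.8173332886757 [187.8 201.7 208.9]
wrist blk 150 [600.  340.7] [ 8.1 12.6] zmax 45.500987340705365 [177.8 193.7 203.3]
wrist blk 109 [602.8 304.8] [7.8 9.5] zmax 45.47824397510218 [142.1 155.  164.1]
wrist blk 483 [550.3 164.7] [ 9.8 43.1] zmax 44.706556890524844 [178.7 192.4 200.4]
wrist blk 391 [557.1  84.2] [ 8.2 34.9] zmax 43.550950062535186 [178.9 191.9 198. ]
wrist blk 302 [545.  240.1] [ 8.1 42.3] zmax 43.987146561241474 [124.4 134.  139.3]
[571.3 319.8 101.6]
17.515678869757544 [571.27493969 319.83748328 101.64593708] [ 1.79996093e+02 -1.29489153e-02  4.58291769e+00]
```

Aligned over the pin place to within about 1 mm. Lower slowly.

arm_command(
  motion=[
    {"offset": [0, -0.001, 0.03], "spin": 0},
    {"offset": [0, 0, 0.03], "spin": 0},
    {"offset": [0, 0, 0.015], "spin": 0},
    {"offset": [0, 0, 0.008], "spin": 0},
    {"offset": [0, 0, 0.003], "spin": 0},
  ],
)

```text
time_s: 11.35
ee_pos: [571.4, 321.6, 15.7]
ee_rot: [-180.0, -0.0, 4.6]
force: [-0.6, 0.1, -1.1]
gripper_width: 17.5
gripper_force: 15.0
```

arm_command(
  motion=[
    {"offset": [0, 0, 0.002], "spin": 0},
    {"offset": [0, 0, 0.001], "spin": 0},
    {"offset": [0, 0, 0], "spin": 0},
    {"offset": [0, 0, 0], "spin": 0},
  ],
)

```text
time_s: 11.85
ee_pos: [571.2, 321.5, 12.7]
ee_rot: [-180.0, -0.0, 4.6]
force: [-0.1, -0.3, -1.7]
gripper_width: 17.7
gripper_force: 15.0
```

arm_command(
  motion=[
    {"offset": [0, 0, 0.001], "spin": 0},
    {"offset": [0, 0, 0], "spin": 0},
    {"offset": [0, 0, 0.001], "spin": 0},
    {"offset": [0, 0, 0], "spin": 0},
  ],
)

```text
time_s: 12.35
ee_pos: [571.3, 321.5, 11.6]
ee_rot: [-180.0, -0.0, 4.6]
force: [-1.6, -1.5, 6.2]
gripper_width: 17.3
gripper_force: 15.0
```

Contact at 6 N, so it is seated. Release gently to a small opening and rise.

arm_command(
  motion=[
    {"offset": [0, 0, 0], "spin": 0},
    {"offset": [0, 0, 0], "spin": 0},
    {"offset": [0, 0, 0], "spin": 0},
  ],
  jaw=0.044,
)

```text
time_s: 12.72
ee_pos: [570.9, 321.4, 10.1]
ee_rot: [180.0, 0.0, 4.6]
force: [-0.1, -0.1, -0.0]
gripper_width: 43.5
gripper_force: 0.0
```

arm_command(
  motion=[
    {"offset": [0, 0, -0.03], "spin": 0},
    {"offset": [0, 0, -0.05], "spin": 0},
    {"offset": [0, 0, -0.02], "spin": 0},
    {"offset": [0, 0, 0], "spin": 0},
    {"offset": [0, 0, 0], "spin": 0},
  ],
)

```text
time_s: 13.35
ee_pos: [570.2, 321.0, 108.9]
ee_rot: [179.9, 0.1, 4.6]
force: [0.7, -0.7, 0.0]
gripper_width: 44.1
gripper_force: 0.0
```

```bash
python3 b.py w9|head -3; python3 -c "
from workcell import env;s=env.state();print(s['gripper_width'],s['ee_pos'],s['ee_rot'])"
```

```text
[570.1 320.9 108.6]
[ 244  122   19  134 2098] ends 512.9193498218815 316.8442323904195 643.050943798786 327.1374183188154 len 130.53804860687256 yaw 4.5225816 ztop [45.2 47.5 48. ]
0:w12/z46 10:w17/z47 20:w16/z48 30:w17/z48 40:w17/z48 50:w18/z48 60:w18/z48 70:w17/z48 80:w16/z48 90:w17/z48 100:w17/z47 110:w13/z45 120:w8/z43 130:w5/z41 
43.842990006387296 [570.07648641 320.94868009 108.5891827 ] [1.79919925e+02 1.71254170e-01 4.62924375e+00]
```

View pics/w9.png

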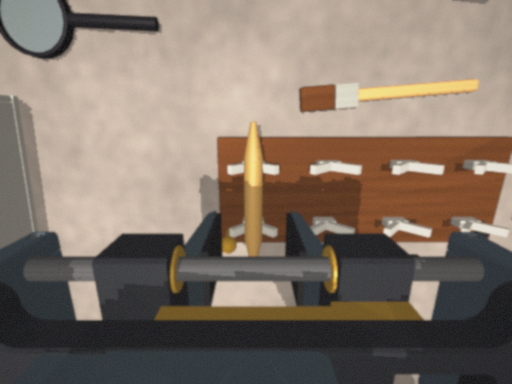

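The point lies in both V-blocks of the place beside the pin ((255,190), with the ball at (229,243)), centred within 1 mm. Next, the handle.

arm_command(
  motion=[
    {"offset": [-0.006, 0.053, 0], "spin": 0},
    {"offset": [-0.006, 0.055, 0], "spin": 0},
    {"offset": [-0.006, 0.055, 0], "spin": 0},
    {"offset": [-0.006, 0.055, 0], "spin": 0},
    {"offset": [-0.006, 0.055, 0], "spin": 0},
  ],
)

```text
time_s: 14.02
ee_pos: [562.1, 45.2, 109.0]
ee_rot: [180.0, 0.1, 4.6]
force: [0.2, -0.8, -0.8]
gripper_width: 44.1
gripper_force: 0.0
```

arm_command(
  motion=[
    {"offset": [-0.006, 0.055, 0], "spin": 0},
    {"offset": [-0.006, 0.055, 0], "spin": 0},
    {"offset": [-0.006, 0.055, 0], "spin": 0},
    {"offset": [-0.006, 0.042, 0], "spin": 0.048},
    {"offset": [0, 0, 0], "spin": 0},
  ],
)

```text
time_s: 14.65
ee_pos: [554.9, -163.9, 108.9]
ee_rot: [-180.0, 0.1, 1.6]
force: [-0.3, 0.1, -0.3]
gripper_width: 44.2
gripper_force: 0.0
```

arm_command(
  motion=[
    {"offset": [0, 0, 0], "spin": 0},
    {"offset": [0, 0, 0], "spin": 0},
    {"offset": [0, 0, 0], "spin": 0},
  ],
)

```text
time_s: 15.02
ee_pos: [556.0, -160.2, 110.4]
ee_rot: [-180.0, 0.0, 2.0]
force: [-0.1, 0.2, 0.2]
gripper_width: 43.9
gripper_force: 0.0
```

```bash
python3 b.py w10|grep -v :; python3 -c "
from workcell import env;s=env.state();print(s['gripper_width'],s['ee_pos'],s['ee_rot'])"
```

```text
[ 556.1 -160.4  110.4]
[ 237  118   39  137 3299] ends 503.16333658316864 -164.2235166797447 633.643594961453 -159.9593128383974 len 130.54991730499268 yaw 1.8718077 ztop [50.4 57.5 58.5]
[ 397  142   45  114 2177] ends 501.4432922715775 -318.0629480255434 617.0254197950752 -310.7841945029546 len 115.81108911132813 yaw 3.6034274 ztop [42.9 51.3 52.2]
[ 320  156   34   87 2102] ends 518.474965175784 -236.1585967684606 602.217428683109 -236.23581601204597 len 83.74249844741821 yaw -0.052832637 ztop [53.9 56.4 57. ]
44.08639765826905 [ 556.07439164 -160.40216344  110.44265719] [-1.79999642e+02  1.94027023e-03  1.96298804e+00]
```

arm_command(
  motion=[
    {"offset": [0, 0.002, 0.035], "spin": 0},
    {"offset": [0, 0, 0.035], "spin": 0},
    {"offset": [0, 0, 0.017], "spin": 0},
    {"offset": [0, 0, 0.01], "spin": 0},
    {"offset": [0, 0, 0], "spin": 0},
  ],
)

```text
time_s: 15.7
ee_pos: [556.2, -163.3, 13.5]
ee_rot: [180.0, -0.0, 1.9]
force: [0.0, -0.4, 0.7]
gripper_width: 43.6
gripper_force: 0.0
```

arm_command(
  motion=[
    {"offset": [0, 0, 0], "spin": 0},
    {"offset": [0, 0, 0], "spin": 0},
    {"offset": [0, 0, 0], "spin": 0},
    {"offset": [0, 0, 0], "spin": 0},
  ],
  jaw=0.0,
  newtons=20,
)

```text
time_s: 16.2
ee_pos: [556.5, -162.7, 14.2]
ee_rot: [-180.0, -0.1, 1.8]
force: [0.7, 4.4, 4.4]
gripper_width: 20.6
gripper_force: 20.0
```

arm_command(
  motion=[
    {"offset": [0, 0, -0.02], "spin": 0},
    {"offset": [0, 0, -0.04], "spin": 0},
    {"offset": [0, 0, -0.04], "spin": 0},
    {"offset": [0, 0, 0], "spin": 0},
    {"offset": [0, 0, 0], "spin": 0},
  ],
)

```text
time_s: 16.82
ee_pos: [555.1, -163.4, 112.5]
ee_rot: [180.0, 0.1, 1.9]
force: [-0.3, 0.6, -1.2]
gripper_width: 20.4
gripper_force: 20.0
```

```bash
cat > d.py <<'E'
from h import *
np.set_printoptions(precision=1,suppress=True,linewidth=200)
s=env.state();T=np.array(s['ee_pos']);print(T,s['ee_rot'],s['gripper_width'])
p,W=cloud('wrist')
hsv=cv2.cvtColor(p,cv2.COLOR_BGR2HSV)
k=(hsv[...,1]>90)&(abs(W[...,1]-T[1])<26)&(W[...,2]>T[2]-25)&(W[...,2]<T[2]+60)&(np.arange(384)[:,None]<262)
Q=W[k]-T
for lo in range(-20,90,8):
    q=Q[(Q[:,0]>=lo)&(Q[:,0]<lo+8)]
    if len(q)>8: print(lo,'y',np.median(q[:,1]),'w',np.ptp(q[:,1]),'ztop',np.percentile(q[:,2],95),'xmax',q[:,0].max())
E
python3 d.py
```

```text
[ 555.1 -163.4  112.5] [180.    0.1   1.9] 20.362015365123796
-12 y 8.856534703737097 w 20.78902911792025 ztop 32.3206601299583 xmax -4.0713573729620975
-4 y 0.27161218190887837 w 21.032744649584203 ztop 37.21110412466615 xmax 3.992259627590215
4 y 0.52228125290398 w 20.96857777765689 ztop 37.42663270830293 xmax 11.988853533740212
12 y 0.8106303948219988 w 25.417459274110342 ztop 37.30202235504718 xmax 19.94528541976763
20 y 0.49105903613696 w 21.52898412824848 ztop 37.22152256783959 xmax 27.90933285886456
28 y 1.2768985763884757 w 20.438578768572057 ztop 37.127451152681616 xmax 35.99587110080927
36 y 1.533173934965319 w 20.552230509071165 ztop 37.10604908277607 xmax 43.94651785371923
44 y 1.7040360214791974 w 21.2888595630736 ztop 37.01820533052873 xmax 51.982014682722934
52 y 2.481378803970898 w 33.682448646465446 ztop 43.46828004981548 xmax 59.989026990691855
60 y 2.290462205067371 w 34.51946863454381 ztop 43.96844039364569 xmax 67.99594707184326
68 y 2.057680905949468 w 34.31863257310221 ztop 43.48168375794 xmax 75.98116595147928
76 y 1.141567106075911 w 24.698747400380313 ztop 38.92117987173015 xmax 77.60715854497425
```

arm_command(
  motion=[
    {"offset": [0.004, -0.045, 0], "spin": 0},
    {"offset": [0.004, -0.05, 0], "spin": 0},
    {"offset": [0.004, -0.05, 0], "spin": 0},
    {"offset": [0.004, -0.05, 0], "spin": 0},
    {"offset": [0.004, -0.05, 0], "spin": 0},
  ],
)

```text
time_s: 17.5
ee_pos: [566.9, 83.5, 111.6]
ee_rot: [180.0, 0.2, 1.9]
force: [0.8, -0.3, -0.6]
gripper_width: 20.7
gripper_force: 20.0
```

arm_command(
  motion=[
    {"offset": [0.004, -0.05, 0], "spin": 0},
    {"offset": [0.004, -0.05, 0], "spin": 0},
    {"offset": [0.003, -0.04, 0], "spin": 0},
    {"offset": [0.001, -0.02, 0], "spin": -0.047},
    {"offset": [0, 0, 0], "spin": 0},
  ],
)

```text
time_s: 18.12
ee_pos: [574.1, 242.7, 112.2]
ee_rot: [179.9, 0.1, 4.7]
force: [0.2, -0.6, -0.6]
gripper_width: 20.4
gripper_force: 20.0
```

arm_command(
  motion=[
    {"offset": [0, 0, 0], "spin": 0},
    {"offset": [0, 0, 0], "spin": 0},
    {"offset": [0, 0, 0], "spin": 0},
  ],
)

```text
time_s: 18.5
ee_pos: [574.9, 241.4, 113.6]
ee_rot: [180.0, -0.0, 4.5]
force: [-0.9, 0.2, -1.1]
gripper_width: 20.4
gripper_force: 20.0
```

```bash
python3 c.py wrist; python3 d.py | egrep '^\[|^(28|44|68|76)'
```

```text
wrist cradleboard 690 [564.7 -49.7] (84.41770935058594, 21.547828674316406) -74.98223781585693 z 5.098983702415353
wrist rackboard 4646 [567.  139.9] (164.65121459960938, 76.33943176269531) 0.5262088179588318 z 9.501621697437429
wrist blk 2521 [584.3 322.4] [102.9  42.3] zmax 47.61703167984637 [114.2 172.4 205.1]
wrist blk 463 [614. 169.] [ 9.7 43.7] zmax 45.01393535547889 [194.4 208.2 215.6]
wrist blk 459 [620.3  91.8] [ 9.4 43.3] zmax 44.93842135058825 [197.  210.2 217.3]
wrist blk 67 [605.9 265.9] [7.6 6.8] zmax 45.57038005179763 [188.8 205.  214.2]
wrist blk 31 [609.1 223.9] [7.5 3.4] zmax 45.532269742509364 [127.  140.4 152. ]
wrist blk 916 [569.4   8.2] [25.2 23. ] zmax 45.33730883919373 [186.9 196.1 198.7]
wrist blk 441 [550.4 163.6] [ 9.4 43.6] zmax 44.871584617153346 [141.2 152.6 159.2]
wrist blk 444 [556.6  86.7] [ 9.6 43. ] zmax 45.07842639355135 [186.6 199.5 206.7]
[574.9 241.7 113.6] [180.   -0.    4.5] 20.29051988944474
28 y 2.4025181899744723 w 21.538634031808442 ztop 37.205869443168986 xmax 35.994038999009376
44 y 3.5765095449881272 w 21.8319556047706 ztop 37.36231635238616 xmax 51.96328782397336
68 y 5.238299221918879 w 35.25097084295848 ztop 43.685977458577796 xmax 75.99599225906104
76 y 2.1220302237259148 w 24.265658561237046 ztop 39.232672846160916 xmax 77.82328016131419
```

arm_command(
  motion=[
    {"offset": [-0.001, -0.001, 0.035], "spin": 0},
    {"offset": [0, 0, 0.035], "spin": 0},
    {"offset": [0, 0, 0.017], "spin": 0},
    {"offset": [0, 0, 0.007], "spin": 0},
    {"offset": [0, 0, 0.003], "spin": 0},
  ],
)

```text
time_s: 19.23
ee_pos: [574.4, 243.6, 17.0]
ee_rot: [-180.0, -0.1, 4.6]
force: [-0.5, 0.3, -0.9]
gripper_width: 20.4
gripper_force: 20.0
```

arm_command(
  motion=[
    {"offset": [0, 0, 0], "spin": 0},
    {"offset": [0, 0, 0.001], "spin": 0},
    {"offset": [0, 0, 0], "spin": 0},
    {"offset": [0, 0, 0.001], "spin": 0},
    {"offset": [0, 0, 0], "spin": 0},
  ],
)

```text
time_s: 19.85
ee_pos: [573.7, 243.4, 14.4]
ee_rot: [180.0, -0.0, 4.6]
force: [0.2, 0.1, -0.1]
gripper_width: 20.6
gripper_force: 20.0
```

arm_command(
  motion=[
    {"offset": [0, 0, 0.001], "spin": 0},
    {"offset": [0, 0, 0], "spin": 0},
    {"offset": [0, 0, 0.0005], "spin": 0},
    {"offset": [0, 0, 0], "spin": 0},
  ],
)

```text
time_s: 20.35
ee_pos: [573.8, 243.5, 14.2]
ee_rot: [-180.0, -0.0, 4.6]
force: [-2.1, -1.8, 7.8]
gripper_width: 20.8
gripper_force: 20.0
```

Seated. Release and rise.

arm_command(
  motion=[
    {"offset": [0, 0, 0], "spin": 0},
    {"offset": [0, 0, 0], "spin": 0},
    {"offset": [0, 0, 0], "spin": 0},
  ],
  jaw=0.046,
)

```text
time_s: 20.72
ee_pos: [573.6, 243.4, 12.6]
ee_rot: [180.0, 0.0, 4.6]
force: [0.4, 0.5, -0.1]
gripper_width: 44.8
gripper_force: 0.0
```

arm_command(
  motion=[
    {"offset": [0, 0, -0.03], "spin": 0},
    {"offset": [0, 0, -0.05], "spin": 0},
    {"offset": [0, 0, -0.02], "spin": 0},
    {"offset": [0, 0, 0], "spin": 0},
    {"offset": [0, 0, 0], "spin": 0},
  ],
)

```text
time_s: 21.35
ee_pos: [572.8, 243.1, 111.5]
ee_rot: [180.0, 0.1, 4.6]
force: [-0.3, -0.4, -0.2]
gripper_width: 45.7
gripper_force: 0.0
```

```bash
python3 b.py w11; python3 -c "
from workcell import env;s=env.state();print(s['gripper_width'],s['ee_pos'],s['ee_rot'])"
```

```text
[572.6 243.  111.2]
[ 234  117   39  136 3335] ends 521.4501075764329 239.419937206615 650.8028951099018 249.572875192355 len 129.75062658691405 yaw 4.4879613 ztop [50.3 57.5 58.6]
0:w21/z51 10:w20/z52 20:w20/z52 30:w21/z52 40:w21/z52 50:w22/z52 60:w21/z52 70:w21/z52 80:w21/z52 90:w21/z52 100:w33/z57 110:w35/z59 120:w34/z58 
[ 162  118   25  125 1931] ends 523.8536152451959 313.754070912646 643.1149389672034 326.2771476490661 len 119.91701698303223 yaw 5.994396 ztop [45.2 47.5 48.2]
0:w16/z46 10:w16/z47 20:w17/z48 30:w17/z47 40:w17/z48 50:w17/z48 60:w17/z48 70:w17/z48 80:w17/z48 90:w15/z47 100:w11/z45 110:w8/z43 
45.90863441047484 [572.64840336 243.00520607 111.15933614] [1.79939163e+02 1.73639215e-01 4.57210275e+00]
```

arm_command(
  motion=[
    {"offset": [-0.0065, 0.053, 0], "spin": 0},
    {"offset": [-0.0065, 0.055, 0], "spin": 0},
    {"offset": [-0.0065, 0.055, 0], "spin": 0},
    {"offset": [-0.0065, 0.055, 0], "spin": 0},
    {"offset": [-0.0065, 0.055, 0], "spin": 0},
  ],
)

```text
time_s: 22.02
ee_pos: [562.0, -33.0, 111.5]
ee_rot: [-180.0, 0.1, 4.6]
force: [-0.0, 1.1, -0.5]
gripper_width: 45.9
gripper_force: 0.0
```

arm_command(
  motion=[
    {"offset": [-0.007, 0.055, 0], "spin": 0},
    {"offset": [-0.007, 0.055, 0], "spin": 0},
    {"offset": [-0.007, 0.055, 0], "spin": 0},
    {"offset": [-0.006, 0.042, 0], "spin": 0.047},
    {"offset": [0, 0, 0], "spin": 0},
  ],
)

```text
time_s: 22.65
ee_pos: [551.5, -242.4, 111.2]
ee_rot: [-180.0, 0.1, 1.6]
force: [0.1, 0.6, -0.7]
gripper_width: 46.5
gripper_force: 0.0
```

arm_command(
  motion=[
    {"offset": [0, 0, 0], "spin": 0},
    {"offset": [0, 0, 0], "spin": 0},
    {"offset": [0, 0, 0], "spin": 0},
  ],
)

```text
time_s: 23.02
ee_pos: [552.7, -238.7, 112.9]
ee_rot: [-180.0, 0.0, 2.0]
force: [0.6, -0.5, -0.1]
gripper_width: 46.1
gripper_force: 0.0
```

```bash
python3 b.py w12|grep -v :; python3 -c "
from workcell import env;s=env.state();print(s['gripper_width'],s['ee_pos'],s['ee_rot'])"
```

```text
[ 552.8 -238.8  113. ]
[ 321  136   34  107 1793] ends 509.8762347908456 -317.3987927998049 617.1209702910737 -313.70476825085933 len 107.30833807373047 yaw 1.9727621 ztop [43.2 51.6 52.5]
[ 243  150   27  103 2558] ends 503.166276463735 -241.6104037866871 602.2342743928338 -239.30243802202347 len 99.09487847900391 yaw 1.3345659 ztop [54.2 56.4 57. ]
46.37131962163629 [ 552.77722033 -238.83970045  113.00217627] [ 1.79998447e+02 -4.72302002e-04  1.96459912e+00]
```

arm_command(
  motion=[
    {"offset": [0, 0.0015, 0.035], "spin": 0},
    {"offset": [0, 0, 0.035], "spin": 0},
    {"offset": [0, 0, 0.017], "spin": 0},
    {"offset": [0, 0, 0.009], "spin": 0},
    {"offset": [0, 0, 0], "spin": 0},
  ],
)

```text
time_s: 23.7
ee_pos: [552.9, -241.3, 17.1]
ee_rot: [180.0, -0.0, 1.9]
force: [-0.6, -0.9, -0.6]
gripper_width: 46.3
gripper_force: 0.0
```

arm_command(
  motion=[
    {"offset": [0, 0, 0], "spin": 0},
    {"offset": [0, 0, 0], "spin": 0},
    {"offset": [0, 0, 0], "spin": 0},
    {"offset": [0, 0, 0], "spin": 0},
  ],
  jaw=0.0,
  newtons=20,
)

```text
time_s: 24.2
ee_pos: [553.1, -240.7, 17.7]
ee_rot: [-180.0, -0.1, 1.9]
force: [0.2, 4.1, 6.1]
gripper_width: 24.7
gripper_force: 20.0
```

arm_command(
  motion=[
    {"offset": [0, 0, -0.02], "spin": 0},
    {"offset": [0, 0, -0.04], "spin": 0},
    {"offset": [0, 0, -0.04], "spin": 0},
    {"offset": [0, 0, 0], "spin": 0},
    {"offset": [0, 0, 0], "spin": 0},
  ],
)

```text
time_s: 24.82
ee_pos: [551.7, -241.3, 115.9]
ee_rot: [-180.0, 0.1, 1.9]
force: [0.1, 0.3, -1.4]
gripper_width: 24.4
gripper_force: 20.0
```

```bash
python3 d.py
```

```text
[ 551.7 -241.3  115.9] [-180.     0.1    1.9] 24.3826783392253
-12 y 10.681273872954478 w 24.81477096325719 ztop 33.28113774633254 xmax -4.016718713371006
-4 y 0.34170957659088685 w 24.957514333139557 ztop 38.18829486309701 xmax 3.979658543002074
4 y 0.4261172343542796 w 24.993389627022566 ztop 38.51479077438256 xmax 11.987541314444684
12 y 0.7124711178702512 w 27.437589690340047 ztop 38.453840371579645 xmax 19.993088331126614
20 y 0.9100573468610236 w 25.41917292735883 ztop 38.38164763832467 xmax 27.98788166781651
28 y 1.2259291289198586 w 23.872081877337166 ztop 38.32845133785358 xmax 35.99993155041284
36 y 1.5608321623948598 w 23.534288016882158 ztop 38.32819612479904 xmax 43.978621706573904
44 y 1.2291823749982314 w 23.78110250263427 ztop 38.21906076062221 xmax 49.879234126070855
```

arm_command(
  motion=[
    {"offset": [0.005, -0.045, 0], "spin": 0},
    {"offset": [0.005, -0.05, 0], "spin": 0},
    {"offset": [0.006, -0.05, 0], "spin": 0},
    {"offset": [0.006, -0.05, 0], "spin": 0},
    {"offset": [0.006, -0.05, 0], "spin": 0},
  ],
)

```text
time_s: 25.5
ee_pos: [571.6, 5.9, 115.1]
ee_rot: [180.0, 0.2, 1.9]
force: [0.1, 0.2, -1.0]
gripper_width: 24.5
gripper_force: 20.0
```

arm_command(
  motion=[
    {"offset": [0.005, -0.05, 0], "spin": 0},
    {"offset": [0.005, -0.05, 0], "spin": 0},
    {"offset": [0.004, -0.041, 0], "spin": 0},
    {"offset": [0.001, -0.02, 0], "spin": -0.047},
    {"offset": [0, 0, 0], "spin": 0},
  ],
)

```text
time_s: 26.12
ee_pos: [581.7, 166.2, 115.7]
ee_rot: [179.9, 0.1, 4.7]
force: [0.1, -0.8, -1.3]
gripper_width: 24.3
gripper_force: 20.0
```

arm_command(
  motion=[
    {"offset": [0, 0, 0], "spin": 0},
    {"offset": [0, 0, 0], "spin": 0},
    {"offset": [0, 0, 0], "spin": 0},
  ],
)

```text
time_s: 26.5
ee_pos: [582.4, 164.8, 117.1]
ee_rot: [180.0, -0.0, 4.5]
force: [0.8, -0.1, -1.3]
gripper_width: 24.9
gripper_force: 20.0
```

```bash
python3 c.py wrist; python3 d.py | egrep '^\[|^(28|44|68|76)'
```

```text
wrist cradleboard 4009 [564.1 -95.2] (99.69471740722656, 94.54893493652344) 2.336320638656616 z 5.470713028450234
wrist rackboard 4270 [590.9  94.3] (101.59915161132812, 98.69794464111328) 17.402929306030273 z 9.491044000878986
wrist blk 3235 [575.3 322.6] [118.3  40.9] zmax 47.77814131765236 [102.6 161.6 196. ]
wrist blk 3336 [595.2 243.7] [104.3  37.5] zmax 57.846829073613485 [107.3 170.4 206. ]
wrist blk 233 [614.5 168.5] [ 9.1 46.5] zmax 44.85940235184924 [159.5 174.  183.1]
wrist blk 443 [620.3  91.3] [ 9.7 44.3] zmax 45.1374234327272 [195.5 209.3 216.7]
wrist blk 807 [569.    7.8] [26.4 23.6] zmax 45.48897289656217 [202.4 210.5 212.8]
wrist blk 428 [556.7  86. ] [ 9.8 43.5] zmax 45.01568500121536 [142.8 154.3 160.6]
[582.4 165.  117.1] [180.   -0.    4.5] 24.35729176764625
28 y 2.4750641970527596 w 24.89959810505505 ztop 38.49702288508412 xmax 35.99601416211317
44 y 2.9675614712224956 w 24.804178749838 ztop 38.35469213053232 xmax 49.859257103956224
```

arm_command(
  motion=[
    {"offset": [0, -0.001, 0.035], "spin": 0},
    {"offset": [0, 0, 0.035], "spin": 0},
    {"offset": [0, 0, 0.017], "spin": 0},
    {"offset": [0, 0, 0.008], "spin": 0},
    {"offset": [0, 0, 0.002], "spin": 0},
  ],
)

```text
time_s: 27.22
ee_pos: [582.8, 167.0, 20.3]
ee_rot: [-180.0, -0.1, 4.6]
force: [0.4, -0.3, 0.2]
gripper_width: 24.5
gripper_force: 20.0
```

arm_command(
  motion=[
    {"offset": [0, 0, 0], "spin": 0},
    {"offset": [0, 0, 0.001], "spin": 0},
    {"offset": [0, 0, 0], "spin": 0},
    {"offset": [0, 0, 0.001], "spin": 0},
    {"offset": [0, 0, 0], "spin": 0},
  ],
)

```text
time_s: 27.85
ee_pos: [582.6, 166.6, 18.5]
ee_rot: [180.0, -0.1, 4.6]
force: [-1.1, -1.7, 3.6]
gripper_width: 24.5
gripper_force: 20.0
```

arm_command(
  motion=[
    {"offset": [0, 0, 0.0005], "spin": 0},
    {"offset": [0, 0, 0], "spin": 0},
    {"offset": [0, 0, 0], "spin": 0},
  ],
)

```text
time_s: 28.22
ee_pos: [582.7, 166.5, 18.4]
ee_rot: [180.0, -0.1, 4.6]
force: [-1.9, -2.8, 6.0]
gripper_width: 24.7
gripper_force: 20.0
```

Seated. Release and rise.

arm_command(
  motion=[
    {"offset": [0, 0, 0], "spin": 0},
    {"offset": [0, 0, 0], "spin": 0},
    {"offset": [0, 0, 0], "spin": 0},
  ],
  jaw=0.046,
)

```text
time_s: 28.6
ee_pos: [582.0, 167.0, 17.1]
ee_rot: [180.0, 0.0, 4.6]
force: [0.2, 0.5, -0.4]
gripper_width: 46.0
gripper_force: 0.0
```

arm_command(
  motion=[
    {"offset": [0, 0, -0.03], "spin": 0},
    {"offset": [0, 0, -0.05], "spin": 0},
    {"offset": [0, 0, -0.015], "spin": 0},
    {"offset": [0, 0, 0], "spin": 0},
    {"offset": [0, 0, 0], "spin": 0},
  ],
)

```text
time_s: 29.22
ee_pos: [581.0, 166.6, 110.6]
ee_rot: [180.0, 0.2, 4.6]
force: [-0.0, -1.1, -0.4]
gripper_width: 45.7
gripper_force: 0.0
```

```bash
python3 b.py w13; python3 -c "
from workcell import env;s=env.state();print(s['gripper_width'],s['ee_pos'],s['ee_rot'])"
```

```text
[581.  166.6 110.5]
[  69  120   45  132 2628] ends 516.2727212076112 316.6277845305109 643.6256675408018 322.58480894278495 len 127.49219273376465 yaw 2.6780984 ztop [44.8 47.6 48.3]
0:w39/z48 10:w40/z47 20:w17/z48 30:w17/z48 40:w18/z48 50:w18/z48 60:w18/z48 70:w17/z48 80:w18/z48 90:w16/z48 100:w15/z46 110:w11/z45 120:w9/z42 
[ 149  120   41  123 3030] ends 535.8770714686523 237.04333185968073 650.7290134075835 246.04418728523592 len 115.2040937347412 yaw 4.4810658 ztop [50.3 57.7 58.8]
0:w20/z51 10:w20/z51 20:w21/z51 30:w20/z51 40:w20/z52 50:w20/z51 60:w21/z52 70:w20/z52 80:w20/z52 90:w33/z58 100:w34/z59 110:w30/z57 
[ 241  147   27  105 2669] ends 532.988614145547 162.21724326500603 632.120283754036 170.02121920227486 len 99.43837350463866 yaw 4.5012317 ztop [54.2 56.4 57. ]
0:w24/z56 10:w24/z56 20:w25/z56 30:w25/z56 40:w24/z56 50:w25/z56 60:w25/z56 70:w24/z56 80:w24/z56 90:w24/z56 
46.394353780710205 [580.99860497 166.59126163 110.46942951] [179.9583543    0.21184582   4.57173835]
```

arm_command(
  motion=[
    {"offset": [-0.0075, 0.053, 0], "spin": 0},
    {"offset": [-0.0075, 0.055, 0], "spin": 0},
    {"offset": [-0.0075, 0.055, 0], "spin": 0},
    {"offset": [-0.0075, 0.055, 0], "spin": 0},
    {"offset": [-0.0075, 0.055, 0], "spin": 0},
  ],
)

```text
time_s: 29.9
ee_pos: [565.5, -109.8, 110.9]
ee_rot: [-180.0, 0.1, 4.6]
force: [2.0, 0.1, -0.2]
gripper_width: 45.9
gripper_force: 0.0
```

arm_command(
  motion=[
    {"offset": [-0.0075, 0.055, 0], "spin": 0},
    {"offset": [-0.0075, 0.055, 0], "spin": 0},
    {"offset": [-0.0075, 0.055, 0], "spin": 0},
    {"offset": [-0.0075, 0.043, 0], "spin": 0.047},
    {"offset": [0, 0, 0], "spin": 0},
  ],
)

```text
time_s: 30.52
ee_pos: [552.0, -320.6, 110.4]
ee_rot: [-180.0, 0.1, 1.6]
force: [-0.3, 0.9, 0.1]
gripper_width: 45.9
gripper_force: 0.0
```

arm_command(
  motion=[
    {"offset": [0, 0, 0], "spin": 0},
    {"offset": [0, 0, 0], "spin": 0},
    {"offset": [0, 0, 0], "spin": 0},
  ],
)

```text
time_s: 30.9
ee_pos: [553.5, -316.8, 112.5]
ee_rot: [-180.0, 0.0, 2.0]
force: [0.5, 0.1, 0.9]
gripper_width: 46.1
gripper_force: 0.0
```

```bash
python3 b.py w14; python3 -c "
from workcell import env;s=env.state();print(s['gripper_width'],s['ee_pos'],s['ee_rot'])"
```

```text
[ 553.5 -317.   112.6]
[ 240  134   32  122 2266] ends 494.80580762856135 -320.3444464465445 617.2830409288322 -316.1381593157616 len 122.54943843841554 yaw 1.96696 ztop [43.4 51.5 52.5]
0:w30/z52 10:w15/z44 20:w14/z45 30:w14/z44 40:w14/z44 50:w14/z45 60:w14/z45 70:w15/z44 80:w15/z45 90:w14/z44 100:w15/z45 110:w29/z52 120:w28/z53 
46.06696628738262 [ 553.54009775 -316.96679263  112.56781313] [1.79998222e+02 7.36406724e-04 1.96397295e+00]
```

arm_command(
  motion=[
    {"offset": [0, 0.0013, 0.037], "spin": 0},
    {"offset": [0, 0, 0.037], "spin": 0},
    {"offset": [0, 0, 0.018], "spin": 0},
    {"offset": [0, 0, 0.01], "spin": 0},
    {"offset": [0, 0, 0], "spin": 0},
  ],
)

```text
time_s: 31.58
ee_pos: [553.6, -319.3, 10.6]
ee_rot: [180.0, -0.0, 1.9]
force: [-0.9, -0.0, -0.3]
gripper_width: 46.2
gripper_force: 0.0
```

arm_command(
  motion=[
    {"offset": [0, 0, 0], "spin": 0},
    {"offset": [0, 0, 0], "spin": 0},
    {"offset": [0, 0, 0], "spin": 0},
    {"offset": [0, 0, 0], "spin": 0},
  ],
  jaw=0.0,
  newtons=16,
)

```text
time_s: 32.08
ee_pos: [553.4, -318.8, 10.9]
ee_rot: [-180.0, -0.0, 1.9]
force: [0.1, 2.3, 3.6]
gripper_width: 14.8
gripper_force: 16.0
```

arm_command(
  motion=[
    {"offset": [0, 0, -0.02], "spin": 0},
    {"offset": [0, 0, -0.04], "spin": 0},
    {"offset": [0, 0, -0.04], "spin": 0},
    {"offset": [0, 0, 0], "spin": 0},
    {"offset": [0, 0, 0], "spin": 0},
  ],
)

```text
time_s: 32.7
ee_pos: [552.7, -319.0, 109.8]
ee_rot: [-180.0, 0.1, 1.9]
force: [0.7, 0.1, 0.4]
gripper_width: 14.7
gripper_force: 16.0
```

```bash
python3 d.py
```

```text
[ 552.7 -319.   109.8] [-180.     0.1    1.9] 14.69956705621298
-12 y 0.7496850227832397 w 14.761113614372789 ztop 32.69446140219238 xmax -4.0675004250911115
-4 y 0.27755209935804714 w 14.922178334124283 ztop 33.61260163738545 xmax 3.9914277226677086
4 y -0.0009898026752921396 w 14.9873910489668 ztop 37.499943991523764 xmax 11.990169713436444
12 y 0.7902167210176003 w 19.644543097303654 ztop 36.18773854333089 xmax 19.978672129152073
20 y 1.0398612635361815 w 15.5334357409385 ztop 33.341092781635396 xmax 27.99798262784782
28 y 1.156014701204981 w 15.223335399159907 ztop 33.33370861087733 xmax 35.9524914034447
36 y 1.0554446529799293 w 15.09597282511993 ztop 33.36426587458752 xmax 43.99955544001057
44 y 1.8553315944098472 w 25.091093200323257 ztop 40.506959696623866 xmax 51.987954986616955
52 y 1.8825730098869258 w 29.932145886760622 ztop 41.238136548103085 xmax 59.98573791549313
60 y 1.1813516435427687 w 29.897058901864682 ztop 41.066958320117365 xmax 64.09914877648123
```

arm_command(
  motion=[
    {"offset": [0.006, -0.045, 0], "spin": 0},
    {"offset": [0.006, -0.05, 0], "spin": 0},
    {"offset": [0.006, -0.05, 0], "spin": 0},
    {"offset": [0.006, -0.05, 0], "spin": 0},
    {"offset": [0.006, -0.05, 0], "spin": 0},
  ],
)

```text
time_s: 33.38
ee_pos: [574.3, -71.7, 108.8]
ee_rot: [-180.0, 0.2, 1.9]
force: [0.6, -0.0, -0.7]
gripper_width: 14.5
gripper_force: 16.0
```

arm_command(
  motion=[
    {"offset": [0.006, -0.05, 0], "spin": 0},
    {"offset": [0.006, -0.05, 0], "spin": 0},
    {"offset": [0.005, -0.042, 0], "spin": 0},
    {"offset": [0.002, -0.02, 0], "spin": -0.047},
    {"offset": [0, 0, 0], "spin": 0},
  ],
)

```text
time_s: 34.0
ee_pos: [588.4, 89.6, 109.4]
ee_rot: [180.0, 0.1, 4.7]
force: [0.4, 0.2, -0.2]
gripper_width: 14.8
gripper_force: 16.0
```

arm_command(
  motion=[
    {"offset": [0, 0, 0], "spin": 0},
    {"offset": [0, 0, 0], "spin": 0},
    {"offset": [0, 0, 0], "spin": 0},
  ],
)

```text
time_s: 34.38
ee_pos: [589.0, 88.1, 110.5]
ee_rot: [180.0, -0.0, 4.5]
force: [0.6, 0.2, -0.4]
gripper_width: 14.9
gripper_force: 16.0
```

```bash
python3 c.py wrist; python3 d.py | egrep '^\[|^(28|60)'
```

```text
wrist cradleboard 7451 [ 571.  -131.8] (176.50711059570312, 90.46903228759766) 4.792853832244873 z 5.615698854266043
wrist rackboard 7243 [581.7 176.3] (145.66586303710938, 116.69384002685547) 4.369399547576904 z 9.586411161378408
wrist blk 2669 [579.1 320.6] [106.9  36.1] zmax 47.66258148651373 [ 88.5 139.8 172.9]
wrist blk 4313 [587.2 243.3] [119.9  35.3] zmax 57.727964371272236 [ 93.8 151.7 188.1]
wrist blk 2737 [591.2 165.9] [79.5 37.7] zmax 56.483722761175024 [100.5 160.9 197.4]
wrist blk 62 [617.5 108.9] [5.3 9.5] zmax 45.61715450911451 [180.2 199.  211. ]
wrist blk 65 [620.5  72.1] [ 5.7 10.2] zmax 45.850678005198496 [150.3 167.2 178.5]
wrist blk 615 [572.2   7.8] [20.6 23.3] zmax 45.42559800129408 [152.1 163.7 169.4]
[589.   88.3 110.5] [180.   -0.    4.5] 14.65699191648956
28 y 2.526669763187847 w 15.710203376086113 ztop 33.6030197718877 xmax 35.9976339082275
60 y 3.5141913553779744 w 31.13552360732922 ztop 41.1755072041273 xmax 64.6203777585306
```

arm_command(
  motion=[
    {"offset": [0, 0, 0.035], "spin": 0},
    {"offset": [0, 0, 0.035], "spin": 0},
    {"offset": [0, 0, 0.017], "spin": 0},
    {"offset": [0, 0, 0.008], "spin": 0},
    {"offset": [0, 0, 0.002], "spin": 0},
  ],
)

```text
time_s: 35.1
ee_pos: [589.5, 89.2, 13.8]
ee_rot: [180.0, -0.1, 4.6]
force: [-0.5, 0.0, -1.2]
gripper_width: 14.6
gripper_force: 16.0
```

arm_command(
  motion=[
    {"offset": [0, 0, 0], "spin": 0},
    {"offset": [0, 0, 0.001], "spin": 0},
    {"offset": [0, 0, 0], "spin": 0},
    {"offset": [0, 0, 0.001], "spin": 0},
    {"offset": [0, 0, 0], "spin": 0},
  ],
)

```text
time_s: 35.72
ee_pos: [589.2, 89.0, 11.8]
ee_rot: [180.0, -0.0, 4.6]
force: [-0.5, -1.0, 1.4]
gripper_width: 14.8
gripper_force: 16.0
```

arm_command(
  motion=[
    {"offset": [0, 0, 0.0005], "spin": 0},
    {"offset": [0, 0, 0], "spin": 0},
    {"offset": [0, 0, 0], "spin": 0},
  ],
)

```text
time_s: 36.1
ee_pos: [589.3, 88.8, 11.5]
ee_rot: [180.0, -0.1, 4.6]
force: [-0.1, -1.9, 4.9]
gripper_width: 14.8
gripper_force: 16.0
```

arm_command(
  motion=[
    {"offset": [0, 0, 0], "spin": 0},
    {"offset": [0, 0, 0], "spin": 0},
    {"offset": [0, 0, 0], "spin": 0},
  ],
  jaw=0.046,
)

```text
time_s: 36.48
ee_pos: [588.7, 89.3, 10.6]
ee_rot: [-180.0, 0.0, 4.6]
force: [0.0, -0.1, -0.7]
gripper_width: 41.9
gripper_force: 0.0
```

arm_command(
  motion=[
    {"offset": [0, 0, -0.03], "spin": 0},
    {"offset": [0, 0, -0.05], "spin": 0},
    {"offset": [0, 0, -0.05], "spin": 0},
    {"offset": [0, 0, -0.05], "spin": 0},
    {"offset": [0, 0, 0], "spin": 0},
  ],
)

```text
time_s: 37.1
ee_pos: [591.5, 89.6, 195.6]
ee_rot: [-180.0, -0.6, 4.6]
force: [0.0, -0.1, -0.2]
gripper_width: 46.1
gripper_force: 0.0
```

arm_command(
  motion=[
    {"offset": [0, -0.05, 0], "spin": 0},
    {"offset": [0, -0.05, 0], "spin": 0},
    {"offset": [0, 0, 0], "spin": 0},
    {"offset": [0, 0, 0], "spin": 0},
    {"offset": [0, 0, 0], "spin": 0},
  ],
)

```text
time_s: 37.72
ee_pos: [580.9, 187.6, 190.4]
ee_rot: [180.0, 0.1, 4.5]
force: [0.1, 0.1, -0.7]
gripper_width: 46.3
gripper_force: 0.0
```

```bash
python3 b.py w15; python3 -c "
import cv2;p=cv2.imread('pics/w15.png');cv2.imwrite('pics/w15c.png',cv2.resize(p[80:260,100:420],None,fx=2.5,fy=2.5))"
```

```text
[581.  187.6 190.6]
[ 192  121   30   94 1778] ends 536.9463617120377 239.0954557579213 650.9070004534801 247.38583320984895 len 114.26179372787476 yaw 4.160808 ztop [50.3 57.7 58.9]
0:w20/z52 10:w20/z51 20:w20/z52 30:w21/z52 40:w20/z52 50:w22/z52 60:w21/z52 70:w21/z52 80:w22/z52 90:w35/z59 100:w34/z59 110:w28/z55 
[ 138  122   22  112 1393] ends 500.5443743847593 313.23590034928463 642.5224853885225 324.7919768244441 len 142.44762939453125 yaw 4.653239 ztop [44.9 47.6 48.3]
0:w8/z43 10:w12/z46 20:w17/z47 30:w16/z48 40:w16/z47 50:w17/z48 60:w17/z48 70:w16/z48 80:w17/z48 90:w17/z48 100:w16/z48 110:w15/z47 120:w13/z46 130:w9/z44 140:w5/z42 
[ 316  129   33  102 1571] ends 526.0239595760613 85.74263493037509 652.690990385792 95.72279546413098 len 127.0595949935913 yaw 4.505057 ztop [43.4 51.6 52.5]
0:w29/z52 10:w30/z51 20:w14/z44 30:w14/z45 40:w16/z45 50:w14/z45 60:w15/z44 70:w15/z44 80:w14/z45 90:w13/z44 100:w16/z44 110:w29/z52 120:w30/z53 
[ 261  142   21   82 1605] ends 532.5425711087748 162.80268301119764 632.1197890225228 170.75330557608112 len 99.89411581420899 yaw 4.5650277 ztop [54.2 56.5 57. ]
0:w25/z56 10:w25/z57 20:w24/z56 30:w24/z56 40:w24/z57 50:w25/z57 60:w25/z56 70:w24/z56 80:w24/z56 90:w24/z56
```

View pics/w15c.png

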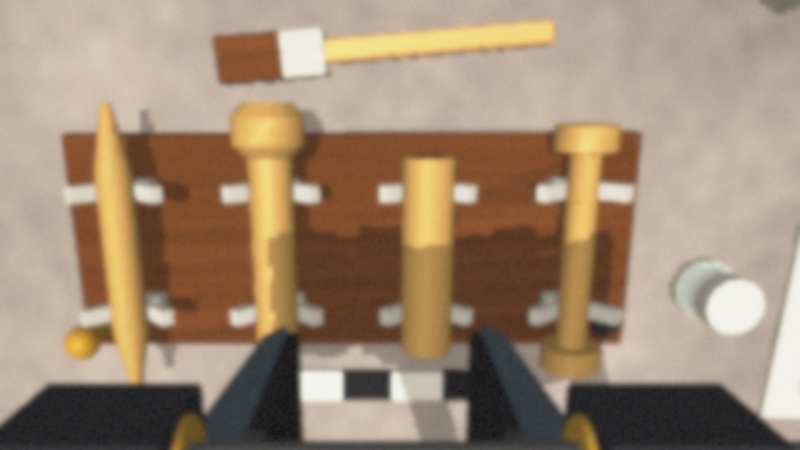

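From the pin (80,342) the crop shows point (118,240), handle (272,240), tube (428,250) and bobbin (580,250). All four lie in both V-blocks, at seated heights and centred within about 1–2 mm, and the gripper is clear. Handing in.

```bash
python3 -c "
from workcell import env;print(env.job_done())"
```

```text
the job is handed in; nothing more can be done
None
```

All four finds are in the rack in trench order from the pin (point, handle, tube, bobbin), each seated in both V-blocks, centred within about 1–2 mm, and the job was handed in at about 38 s with no verdict shown.

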